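# Brush out, load and clip shut a column storage box

## Robot

A 6-joint arm with a two-finger parallel gripper is mounted at the origin on a cart in front of the work surface, level with it; the furniture and walls round the work are solid. World frame = base frame: x ahead of the robot, y to its left, z up, the work surface at z = 0. Lengths are in m, angles in degrees, forces in N, time in s.
With the tool pointing down it reaches from about 0.35 to 0.875 m from the base axis. Payload 4.2 kg.
Tool frame: the origin (TCP) lies at the very end of the fingers, on their centre line; the grasp point (between the pads) lies 19 mm behind it; y points along the fingers, z is the direction in which the jaws open and shut, and the axes are right-handed (so a half turn about y gives the same grasp; the last joint's range is limited). The gripper opens to 87 mm and grips with 3 to 60 N. Pads are 19 mm wide; open, the fingers measure 117 mm over their backs; the gripper's body (75 mm by 190 mm) begins 51 mm behind the grasp point.
Start: joints at [86.837, 22.042, 0.453, 0, -68.411, -14.817], TCP at [0.193, 0.594, 0.183] pointing down, gripper open.
Joint ranges: [-179.83, 179.83], [-69.29, 118.12], [-61.27, 80.66], [-181.25, 117.63], [-171.15, -9.14], [-177.46, 177.46]. Speed limits (degrees/s): [159.86, 159.86, 180, 180, 180, 180].

## Interface

Orientations are given as a 3x3 rotation matrix whose columns are the frame's x, y, z axes.
In Python, from station import r, eyes gives the robot as it stands.
- The arm moves only by the tool play_rows, never from a script. Its argument "deltas" is one flat list of numbers, 5 for each row, row after row: the closure in counts, from 0 (fully open) to 255 (shut), then the shift along the tool's x, y, z in mm, then the turn about the tool's y in rad. In form: [claw, tx, ty, tz, roll, claw, tx, ty, tz, roll, ...]. A call has exactly 10 rows; each row shifts and turns the commanded pose from where the row before left it, along the tool's axes as they then stand; what a row does not reach is not made up. A row lasts 1/10 s, in which the tool goes at most 50 mm and 8.59 degrees, less where a joint would pass 70% of its speed; a pose out of reach is approached as far as the arm can. A call is refused whole if a number of a shift passes 50 or a number of a turn 0.15, either way. A call with a gripper value outside its range is refused whole. The fingers move at their own pace and stop on an object; the grip force is fixed at half the most. Time passes only in rows, so rows that do not move let the fingers close, or fill a call up. It gives the time, the measured TCP pose, the force and the opening at its end, in the units of the state.
- r.sense(): the state, without advancing time (a new reading comes with each control period).
- eyes.capture(name): name is "scene" or "top"; returns a dict with "img" (384x512x3 uint8, blue, green, red), "vfov" (degrees; the focal length in pixels is half the picture's height over the tangent of half this angle, whatever the lens; pixels are square), "cx", "cy" (the principal point, pixels), "R" (3x3) and "t" (3): a world point X has camera coordinates R X + t. Camera axes: x right, y down, z forward; pixel columns grow to the right and rows downward; lengths in m; the calibration is good to about 2 mm. A picture is of the moment at which its call begins. There is no depth.
- r.finish_job(): hands the job in, once; it reports no verdict.
The state is a dict: "time_s": time; "joints": joint angles; "joint_velocities": joint speeds; "effort": joint torques, N m; "tcp_pos": TCP position; "ee_rot": TCP orientation; "wrist_force": force on the tool from outside, world axes, zero at the start; "moment": the same for the moment, N m; "gripper_width": opening from 0.0 (shut) to 1.0 (fully open).
Only numpy, scipy, OpenCV 4.12 (cv2) and the standard library are available. Lean on these libraries where they do the work, as an engineer would, in place of code of your own. Each camera call takes 0.05 s, during which the arm holds its last target.

## Task

Put the separation columns away for storage: first take the upright brush from its cup and scrub the inside of the empty white box with it, bristles down onto the floor of the box three times and lifted to the rim or a little above between strokes, then stand the brush back in its cup. Lay all the loose steel columns in the box, set the lid on so that it sits fully home, and only then snap its four corner clips shut over the lid one at a time, always going to the diagonally opposite corner next: one corner, the opposite one, then the other two. Leave the bottle, the tape and the jar standing nearby where they are.

Things in the scene. Friction and masses are not known exactly. Their poses are not given: they have to be found in the camera images.
- storage_box: white open plastic box, fixed, outside 150 (its x) x 202 (its y) x 58 mm high, walls and floor 5 mm: inside 140 x 192 mm, 53 mm deep. Origin: centre of its underside; z up, x roughly away from the robot, y along its long side, roughly to the left. Four grey clips on its two short ends (y ends), near the corners.
- clip_fl (a joint): angle of the near left corner (box x -45, y +107) clip. 0 = shut flat over the lid's rim, grows as it swings up and outward; starts at 1.3 to 1.7 (1.57: tab upright), stops at 0 and 1.9. Friction hinge, stays where left, 2 to 4 N at the tab. Push the tab inward over the lid, then down; it shuts only over a seated lid.
- clip_fl_tab (a point): on the outer face (top face when shut) of the tab of the near left corner (box x -45, y +107) clip, 14 mm from its free end. Clip: L, 28 mm wide, 4 mm thick; hinge line along box x at z 50 mm; leg 18 mm, then tab reaching 32 mm inward from the hinge line. Shut: tab top at z 68.5, over box |y| 75 to 109 mm. Open: tab stands about 18 mm outside the hinge line, up to z 84 mm.
- clip_fr (a joint): angle of the near right corner (box x -45, y -107) clip. 0 = shut flat over the lid's rim, grows as it swings up and outward; starts at 1.3 to 1.7 (1.57: tab upright), stops at 0 and 1.9. Friction hinge, stays where left, 2 to 4 N at the tab. Push the tab inward over the lid, then down; it shuts only over a seated lid.
- clip_fr_tab (a point): on the outer face (top face when shut) of the tab of the near right corner (box x -45, y -107) clip, 14 mm from its free end. Clip: L, 28 mm wide, 4 mm thick; hinge line along box x at z 50 mm; leg 18 mm, then tab reaching 32 mm inward from the hinge line. Shut: tab top at z 68.5, over box |y| 75 to 109 mm. Open: tab stands about 18 mm outside the hinge line, up to z 84 mm.
- clip_rl (a joint): angle of the far left corner (box x +45, y +107) clip. 0 = shut flat over the lid's rim, grows as it swings up and outward; starts at 1.3 to 1.7 (1.57: tab upright), stops at 0 and 1.9. Friction hinge, stays where left, 2 to 4 N at the tab. Push the tab inward over the lid, then down; it shuts only over a seated lid.
- clip_rl_tab (a point): on the outer face (top face when shut) of the tab of the far left corner (box x +45, y +107) clip, 14 mm from its free end. Clip: L, 28 mm wide, 4 mm thick; hinge line along box x at z 50 mm; leg 18 mm, then tab reaching 32 mm inward from the hinge line. Shut: tab top at z 68.5, over box |y| 75 to 109 mm. Open: tab stands about 18 mm outside the hinge line, up to z 84 mm.
- clip_rr (a joint): angle of the far right corner (box x +45, y -107) clip. 0 = shut flat over the lid's rim, grows as it swings up and outward; starts at 1.3 to 1.7 (1.57: tab upright), stops at 0 and 1.9. Friction hinge, stays where left, 2 to 4 N at the tab. Push the tab inward over the lid, then down; it shuts only over a seated lid.
- clip_rr_tab (a point): on the outer face (top face when shut) of the tab of the far right corner (box x +45, y -107) clip, 14 mm from its free end. Clip: L, 28 mm wide, 4 mm thick; hinge line along box x at z 50 mm; leg 18 mm, then tab reaching 32 mm inward from the hinge line. Shut: tab top at z 68.5, over box |y| 75 to 109 mm. Open: tab stands about 18 mm outside the hinge line, up to z 84 mm.
- lid: grey lid, 150 (its x) x 202 (its y) x 5 mm, about 0.22 kg, with a tapered plug below, 10 mm deep, about 3 mm play in the box mouth; fits either way round. Bridge handle along its y in the middle of its top: bar 84 long, 14 wide (lid x), from 19 to 31 mm over the origin. Origin: centre of the flange's underside, z up: 10 mm over the worktop at the start, 58 mm over the box's underside when seated.
- brush: round brush standing bristles down in its cup, 185 mm long, 0.09 kg: white and grey bristle head 44 mm across in the lowest 56 mm (rigid), 8 mm steel shaft, grey round handle 18 mm across from 110 to 185 mm above the bristle end. Origin: centre of the flat bristle end; z along the handle.
- brush_cup: steel cup, fixed, 60 mm high, outside 78 mm across the rim, about 70 mm across inside at the mouth, floor 5 mm thick; behind the box. Origin: centre of its underside.
- column_1: steel separation column lying on the worktop, may be absent: a tube 9.6 mm across with a hex fitting 17 mm wide and about 20 mm long at each end, 174 mm long along its y, 15 mm high, 0.11 kg. Origin: middle of its length, at its underside (tube centre 7 mm above). Starts left of the lid, roughly end-on to the robot. Grip the tube in the middle.
- column_2: steel separation column lying on the worktop, may be absent: a tube 9.6 mm across with a hex fitting 17 mm wide and about 20 mm long at each end, 174 mm long along its y, 15 mm high, 0.11 kg. Origin: middle of its length, at its underside (tube centre 7 mm above). Starts left of the lid, roughly end-on to the robot. Grip the tube in the middle.
- column_3: steel separation column lying on the worktop, may be absent: a tube 9.6 mm across with a hex fitting 17 mm wide and about 20 mm long at each end, 124 mm long along its y, 15 mm high, 0.11 kg. Origin: middle of its length, at its underside (tube centre 7 mm above). Starts left of the lid, roughly end-on to the robot. Grip the tube in the middle.
- small_bottle: bystander: small reagent bottle 57 mm across, 101 mm high, to the right. Origin: centre of its underside.
- tape_roll: bystander: roll of tape lying flat, 67 mm across, 19 mm high, right of the cup. Origin: centre of its underside.
- seal_jar: bystander: small jar with a screw lid, 44 mm across, 42 mm high, near the robot on the left. Origin: centre of its underside.
Not all that is in view belongs to the job. What is meant by the brush is not purple, and is the smaller of those in its own colour.

How it is judged (in metres and radians):
On the way, in this order (a step that is already met when the one before it is completed fails the run):
1. brush stroke: bristle end down on the floor of the box (1 of 5) (x of brush in the frame of storage_box between -0.055 and 0.055 m and y of brush in the frame of storage_box between -0.08 and 0.08 m and z of brush in the frame of storage_box below 0.015 m), for 0.05 s.
2. brush stroke: bristle end raised to about the rim or higher, still over the inside of the box (2 of 5) (x of brush in the frame of storage_box between -0.055 and 0.055 m and y of brush in the frame of storage_box between -0.08 and 0.08 m and z of brush in the frame of storage_box between 0.05 and 0.2 m), for 0.05 s.
3. brush stroke: bristle end down on the floor of the box (3 of 5) (all of step 1), for 0.05 s.
4. brush stroke: bristle end raised to about the rim or higher, still over the inside of the box (4 of 5) (all of step 2), for 0.05 s.
5. brush stroke: bristle end down on the floor of the box (5 of 5) (all of step 3), for 0.05 s.
6. brush standing back in its cup (horizontal distance between brush and brush_cup below 0.035 m and height (world z) of brush below 0.02 m and angle between brush's own z axis and vertical below 0.35 rad), for 0.2 s.
7. every column lying in the box (x of column_1 in the frame of storage_box between -0.066 and 0.066 m and y of column_1 in the frame of storage_box between -0.07 and 0.07 m and z of column_1 in the frame of storage_box between 0 and 0.03 m and x of column_2 in the frame of storage_box between -0.066 and 0.066 m and y of column_2 in the frame of storage_box between -0.07 and 0.07 m and z of column_2 in the frame of storage_box between 0 and 0.03 m and x of column_3 in the frame of storage_box between -0.066 and 0.066 m and y of column_3 in the frame of storage_box between -0.07 and 0.07 m and z of column_3 in the frame of storage_box between 0 and 0.03 m), for 0.2 s.
8. lid seated on the box, all clips still open (horizontal distance between lid and storage_box below 0.012 m and angle between the y axis of lid and the y axis of storage_box, either way round below 0.08 rad and z of lid in the frame of storage_box between 0.054 and 0.0605 m and angle between lid's own z axis and vertical below 0.05 rad and value of joint each of clip_fl, clip_fr, clip_rl, clip_rr above 0.6 rad), for 0.2 s.
9. two opposite-corner clips shut, the other two still open (((value of joint each of clip_fl, clip_rr below 0.12 rad and value of joint each of clip_fr, clip_rl above 0.6 rad) or (value of joint each of clip_fr, clip_rl below 0.12 rad and value of joint each of clip_fl, clip_rr above 0.6 rad)) and horizontal distance between lid and storage_box below 0.012 m and angle between the y axis of lid and the y axis of storage_box, either way round below 0.08 rad and z of lid in the frame of storage_box between 0.054 and 0.0605 m and angle between lid's own z axis and vertical below 0.05 rad), for 0.1 s.
10. all four clips shut (value of joint each of clip_fl, clip_fr, clip_rl, clip_rr below 0.12 rad), for 0.1 s.
At the end, for the whole second after the job is handed in: all four clips shut (under 0.12 rad); lid seated level on the box (within 12 mm and 0.08 rad, flange on the rim); every present column inside the box; brush standing in its cup (within 35 mm of its axis, tilted under 0.35 rad); everything at rest (all of step 6 and all of step 7 and all of step 10 and horizontal distance between lid and storage_box below 0.012 m and angle between the y axis of lid and the y axis of storage_box, either way round below 0.08 rad and z of lid in the frame of storage_box between 0.054 and 0.0605 m and angle between lid's own z axis and vertical below 0.05 rad and linear speed of each of lid, brush below 0.02 m/s); the robot touches nothing.
It fails at once if a bystander (small bottle, tape roll, jar) moved more than 3 cm (distance of any of small_bottle, tape_roll, seal_jar from where it was at the start of the episode above 0.03 m).
It fails at once if a bystander bottle or jar tipped over (angle between any of small_bottle, seal_jar's own z axis and vertical above 0.5 rad).
Of column_1, column_2, column_3 only 1 to 3 are there at a start; the rules pass over those that are not, and their reading is None.
At some moment in a run one of lid may be knocked a few centimetres aside while the robot is not near it.
It also fails if it takes over 210 s, if anything falls off the work surface, if the arm or the gripper's body presses on something with over 40 N, if the wrist force passes 120 N, or if a joint passes its speed limit or range.

## Working session

There is one attempt and no reset: what is moved stays moved. The work goes in short steps, Python scripts to look and compute and a tool call to move; the robot and the scene stay as the last step left them, time stands still between calls to the robot, and variables do not carry over. Pictures are saved under pics/ and viewed, and the job is handed in when it is done.

Besides the shell and the picture viewer there is one more tool, called after "Call:" as name(argument=value, ...) on one line, values as JSON. play_rows: Moves the arm, as the interface text tells. Its arguments: {"type":"object","properties":{"deltas":{"type":"array","items":{"type":"number"}}},"required":["deltas"]}

```bash
ls; mkdir -p pics
python3 - <<'E'
from station import r, eyes
import cv2
s=r.sense(); print(s)
for n in("scene","top"):
    c=eyes.capture(n); cv2.imwrite(f"pics/{n}0.png",c["img"]); print(n,c["vfov"],c["cx"],c["cy"],c["R"],c["t"],{k for k in c})
E
```

```text
pics
{'time_s': 0.0, 'joints': array([ 8.68364699e+01,  2.20940197e+01,  3.79854372e-01, -2.89005088e-02,
       -6.84126339e+01, -1.48158391e+01]), 'joint_velocities': array([ 0.03974589, -0.03855743,  0.02513603, -0.09849045,  0.08371019,
        0.00485004]), 'effort': array([ 5.05862372e-04, -3.90665925e+01,  1.87402350e+01,  4.21973839e+00,
        1.09959953e-02, -1.85400768e-04]), 'tcp_pos': array([0.19270185, 0.59381905, 0.18192613]), 'ee_rot': array([[-9.51110296e-01, -5.90441347e-04, -3.08850864e-01],
       [ 3.08851407e-01, -2.18376164e-03, -9.51107796e-01],
       [-1.12883301e-04, -9.99997441e-01,  2.25935682e-03]]), 'wrist_force': array([ 0.22745023,  0.55386243, -0.29115289]), 'moment': array([ 0.00661617,  0.02179497, -0.03209007]), 'gripper_width': 0.9976963608023613}
scene 47.13510815536557 255.12257193981432 193.5681104444321 [[ 0.74186011 -0.67041133  0.01386448]
 [-0.32179917 -0.3740822  -0.86977457]
 [ 0.58829318  0.64078948 -0.49325447]] [-0.35020695  0.28813506  0.9004343 ] {'vfov', 'cx', 'img', 't', 'cy', 'R'}
top 56.82411633007402 252.8885087711814 185.69028402018438 [[ 1.48972489e-02 -9.99888059e-01  1.39324843e-03]
 [-9.96950581e-01 -1.49602018e-02 -7.65880607e-02]
 [ 7.66003307e-02 -2.48048432e-04 -9.97061848e-01]] [0.08378921 0.55260766 1.09986333] {'vfov', 'cx', 'img', 't', 'cy', 'R'}
```

View pics/scene0.png

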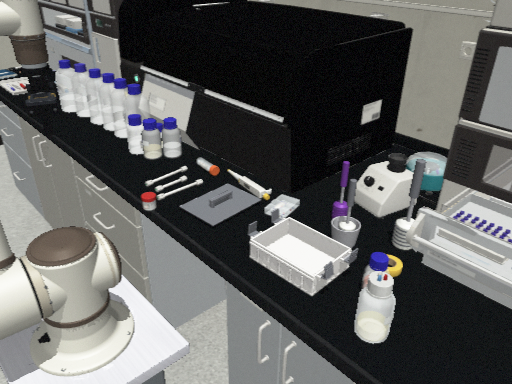

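View pics/top0.png

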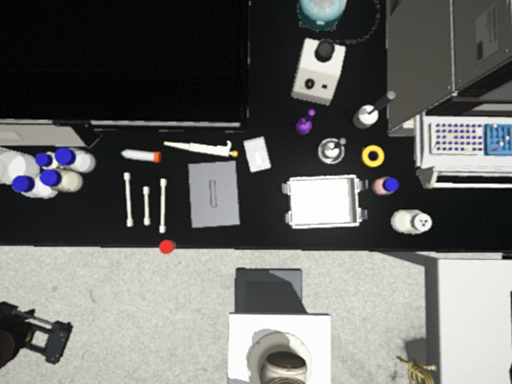

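```bash
cat > h.py <<'E'
from station import r, eyes
import cv2, numpy as np
def cap(n):
    c=eyes.capture(n); c["f"]=c["img"].shape[0]/2/np.tan(np.radians(c["vfov"]/2)); return c
def ray(c,u,v,z):
    d=c["R"].T@np.array([(u-c["cx"])/c["f"],(v-c["cy"])/c["f"],1]); o=-c["R"].T@c["t"]
    return o+d*(z-o[2])/d[2]
def proj(c,X):
    p=c["R"]@np.asarray(X,float)+c["t"]; return np.array([c["cx"]+c["f"]*p[0]/p[2],c["cy"]+c["f"]*p[1]/p[2]])
def crop(c,u0,v0,u1,v1,name):
    i=c["img"][v0:v1,u0:u1]; k=min(800/i.shape[1],600/i.shape[0])
    cv2.imwrite("pics/"+name,cv2.resize(i,None,fx=k,fy=k,interpolation=cv2.INTER_CUBIC)); print(name,"scale",k)
E
python3 - <<'E'
from h import *
c=cap("top"); crop(c,270,100,410,250,"t1.png"); crop(c,110,130,270,250,"t2.png")
c=cap("scene"); crop(c,230,140,430,300,"s1.png")
E
```

```text
t1.png scale 4.0
t2.png scale 5.0
s1.png scale 3.75
```

View pics/t1.png

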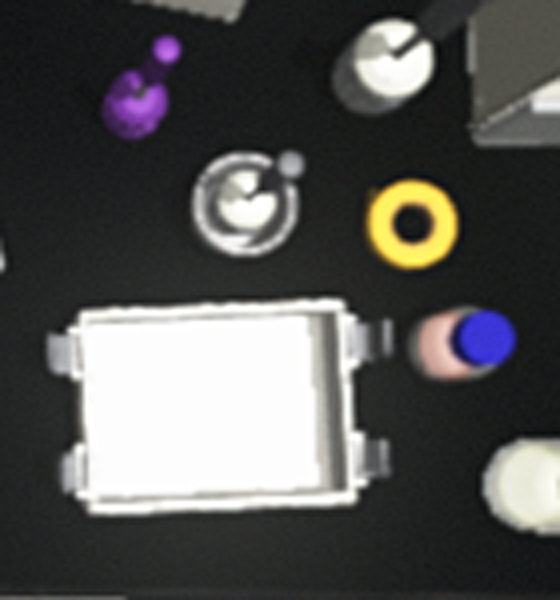

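View pics/t2.png

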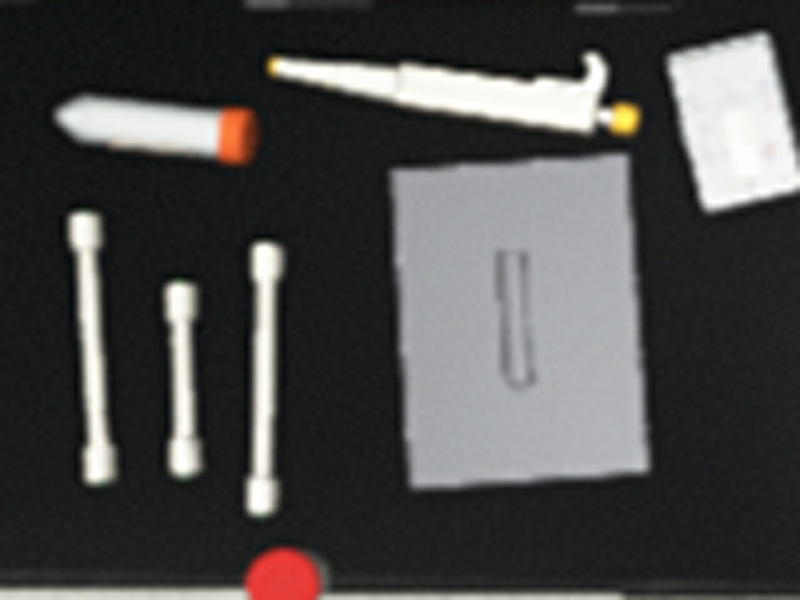

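View pics/s1.png

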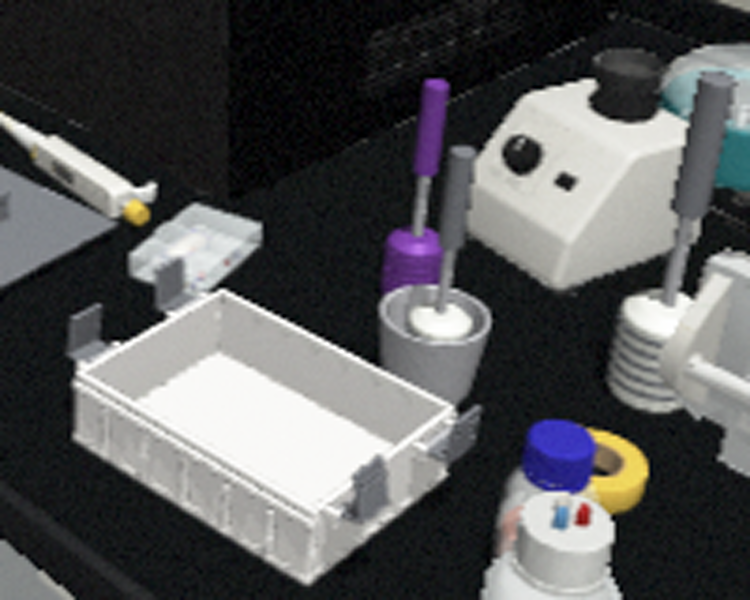

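Run:
```python
from h import *
c=cap("top"); s=cap("scene")
print("cam",-c["R"].T@c["t"],-s["R"].T@s["t"])
g=cv2.cvtColor(c["img"],cv2.COLOR_BGR2GRAY); hsv=cv2.cvtColor(c["img"],cv2.COLOR_BGR2HSV)
# box outer rim
m=((g>120)&(hsv[...,1]<60)).astype(np.uint8)
def comps(m,u0,v0,u1,v1,z,amin,tag):
    mm=np.zeros_like(m); mm[v0:v1,u0:u1]=m[v0:v1,u0:u1]
    for k in cv2.findContours(mm,cv2.RETR_EXTERNAL,cv2.CHAIN_APPROX_NONE)[0]:
        if len(k)>2 and cv2.contourArea(k)>amin:
            q=cv2.minAreaRect(k); b=cv2.boxPoints(q)
            W=np.array([ray(c,*p,z)[:2] for p in b]); ctr=W.mean(0)
            e=W[1]-W[0]; f=W[2]-W[1]; L=e if np.linalg.norm(e)>np.linalg.norm(f) else f
            print(tag,"px",np.round(q[0],1),"size",sorted(np.round([np.linalg.norm(e),np.linalg.norm(f)],4)),"ctr",np.round(ctr,4),"long-axis deg",round(np.degrees(np.arctan2(L[1],L[0])),2))
comps((g>170).astype(np.uint8),280,170,370,232,.058,500,"box")
comps(m,115,165,180,238,.008,30,"col")
comps(((g>75)&(hsv[...,1]<70)).astype(np.uint8),184,155,245,232,.013,500,"lid")
red=((hsv[...,1]>120)&((hsv[...,0]<8)|(hsv[...,0]>172))).astype(np.uint8)
comps(red,150,235,180,256,.042,30,"jar")
comps(((hsv[...,0]>15)&(hsv[...,0]<35)&(hsv[...,1]>120)).astype(np.uint8),355,140,390,170,.019,30,"tape")
comps(((hsv[...,0]>110)&(hsv[...,0]<130)&(hsv[...,1]>150)).astype(np.uint8),375,170,405,200,.101,30,"bottlecap")
comps(((hsv[...,0]>130)&(hsv[...,0]<160)&(hsv[...,1]>100)).astype(np.uint8),290,100,320,138,.2,20,"purple")
for n,i,a in(("t3.png",c,(310,130,365,170)),("s2.png",s,(320,160,370,255))): crop(i,*a,n)
```

```text
cam [0.4654244  0.09231977 1.13883817] [-0.17719318 -0.70398534  0.69961123]
box px [322.6 201.4] size [np.float64(0.1554), np.float64(0.2336)] ctr [ 0.5041 -0.1209] long-axis deg -86.64
col px [146. 205.] size [np.float64(0.0166), np.float64(0.1211)] ctr [0.4858 0.4312] long-axis deg -176.01
col px [162. 205.] size [np.float64(0.0163), np.float64(0.1717)] ctr [0.4868 0.3802] long-axis deg 0.76
col px [128. 199.] size [np.float64(0.017), np.float64(0.1728)] ctr [0.5043 0.4892] long-axis deg -173.99
lid px [213.4 194. ] size [np.float64(0.1545), np.float64(0.2045)] ctr [0.5241 0.2171] long-axis deg -175.15
jar px [166. 246.] size [np.float64(0.0424), np.float64(0.0429)] ctr [0.3608 0.355 ] long-axis deg -89.15
tape px [372.5 155.5] size [np.float64(0.0735), np.float64(0.074)] ctr [ 0.6538 -0.2877] long-axis deg 179.23
bottlecap px [391.  183.5] size [np.float64(0.0383), np.float64(0.0412)] ctr [ 0.5577 -0.3133] long-axis deg -89.14
purple px [306.4 121.1] size [np.float64(0.0412), np.float64(0.0783)] ctr [ 0.7141 -0.0494] long-axis deg -32.77
t3.png scale 14.545454545454545
s2.png scale 6.315789473684211
```

View pics/t3.png

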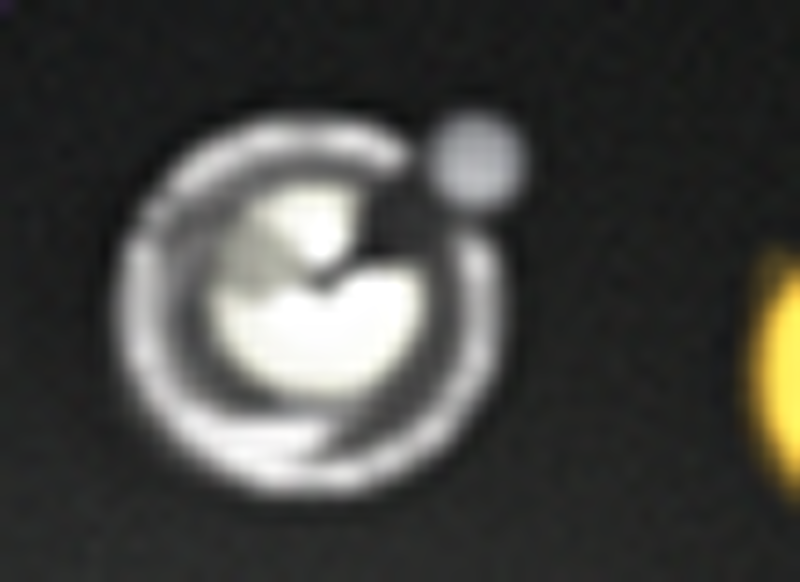

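View pics/s2.png

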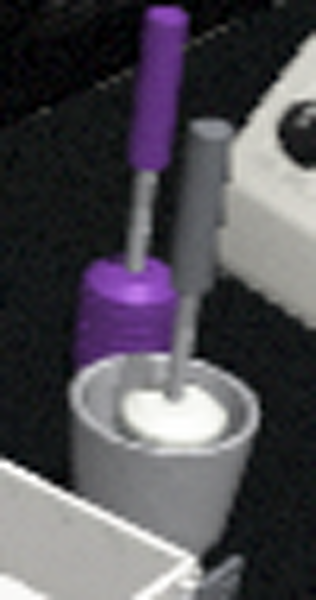

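Run:
```python
from h import *
c=cap("top"); s=cap("scene")
print("handle top",ray(c,342.9,141,.19),ray(s,353.4,180.3,.19),"cup",ray(c,331.4,150.8,.06))
# triangulate handle top
def d(c,u,v): 
    q=c["R"].T@np.array([(u-c["cx"])/c["f"],(v-c["cy"])/c["f"],1]); return -c["R"].T@c["t"],q/np.linalg.norm(q)
o1,a=d(c,342.9,141);o2,b=d(s,353.4,180.3)
k=np.linalg.lstsq(np.c_[a,-b],o2-o1,rcond=None)[0]; print("tri",o1+a*k[0],o2+b*k[1])
# purple top: top view (311.5,112.5), scene (434/3.75+230,85/3.75+140)
o1,a=d(c,311.6,112.3);o2,b=d(s,230+434/3.75,140+84/3.75)
k=np.linalg.lstsq(np.c_[a,-b],o2-o1,rcond=None)[0]; print("purple",o1+a*k[0],o2+b*k[1])
g=cv2.cvtColor(c["img"],cv2.COLOR_BGR2GRAY).astype(float)
def edge(p,thr=110):
    # p: profile from outside to inside; first crossing subpixel
    i=np.argmax(p>thr); return i-1+(thr-p[i-1])/(p[i]-p[i-1])
top=[(u,165+edge(g[165:200,u])) for u in range(295,352,3)]
bot=[(u,235-edge(g[235:200:-1,u])) for u in range(297,352,3)]
lef=[(275+edge(g[v,275:300]),v) for v in range(194,209)]
rig=[(372-edge(g[v,372:340:-1]),v) for v in range(192,208)]
P={n:np.array([ray(c,u,v,.058)[:2] for u,v in e]) for n,e in zip("tblr",(top,bot,lef,rig))}
for n in "tb": 
    q=np.polyfit(P[n][:,1],P[n][:,0],1); print(n,q, "x at y=-.125:",np.polyval(q,-.125),"res",np.std(P[n][:,0]-np.polyval(q,P[n][:,1])))
for n in "lr":
    q=np.polyfit(P[n][:,0],P[n][:,1],1); print(n,q,np.polyval(q,.504))
print(np.round(lef,1)[:6],np.round(rig,1))
```

```text
handle top [ 0.66336163 -0.14987088  0.19      ] [ 0.66161867 -0.15215485  0.19      ] cup [ 0.65944158 -0.14756942  0.06      ]
tri [ 0.66369212 -0.15027525  0.18841577] [ 0.66398976 -0.15059498  0.18855947]
purple [ 0.74338435 -0.0661039   0.18279761] [ 0.7433732  -0.06609202  0.1827924 ]
t [-0.05852149  0.57655281] x at y=-.125: 0.5838679987442974 res 0.00048492050492533756
b [-0.05801793  0.41780093] x at y=-.125: 0.42505317299297296 res 0.0004760927580224961
l [ 0.11229753 -0.0760252 ] -0.01942724692136489
r [ 0.03681845 -0.24756949] -0.22901299239624912
[[287.1 194. ]
 [288.6 195. ]
 [289.4 196. ]
 [289.4 197. ]
 [289.5 198. ]
 [289.4 199. ]] [[358.2 192. ]
 [357.6 193. ]
 [357.6 194. ]
 [357.7 195. ]
 [357.9 196. ]
 [357.9 197. ]
 [357.9 198. ]
 [357.9 199. ]
 [357.9 200. ]
 [358.  201. ]
 [358.  202. ]
 [358.  203. ]
 [358.2 204. ]
 [358.2 205. ]
 [358.2 206. ]
 [358.8 207. ]]
```

Call:
play_rows(deltas=[0,0,-40,0,-0.105,0,0,-40,0,-0.105,0,0,-40,0,-0.105,0,-20,0,30,0,0,-25,0,40,0,0,-25,0,40,0,0,-25,0,40,0,0,-25,0,40,0,0,-25,0,40,0,0,-25,0,40,0])

```text
time_s: 1.4
tcp_pos: [0.3638, 0.3229, 0.3034]
ee_rot: [[-1.0, 0.0, 0.002], [-0.002, 0.001, -1.0], [-0.0, -1.0, -0.001]]
wrist_force: [0.7, 0.5, 0.5]
gripper_width: 1.002
```

Run:
```python
from h import *
c=cap("top"); s=cap("scene")
# overlay of box corner estimates at rim + floor-level base in scene
yaw=np.arctan(.058); R=np.array([[np.cos(yaw),-np.sin(yaw)],[np.sin(yaw),np.cos(yaw)]])
for cc,n,a in((c,"t4.png",(275,165,375,240)),(s,"s3.png",(240,205,360,295))):
    im=cc["img"].copy(); k=7; im=cv2.resize(im,None,fx=k,fy=k,interpolation=cv2.INTER_CUBIC)
    for z,col in((.058,(0,0,255)),(0,(0,255,0))):
        P=[proj(cc,[*(np.array([.5045,-.124])+R@np.array(q)),z]) for q in((-.075,-.101),(.075,-.101),(.075,.101),(-.075,.101))]
        cv2.polylines(im,[np.int32((np.array(P)+.5)*k)],True,col,1)
    u0,v0,u1,v1=np.array(a)*k; cv2.imwrite("pics/"+n,cv2.resize(im[v0:v1,u0:u1],None,fx=.95,fy=.95))
```

```text
(no output)
```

View pics/t4.png

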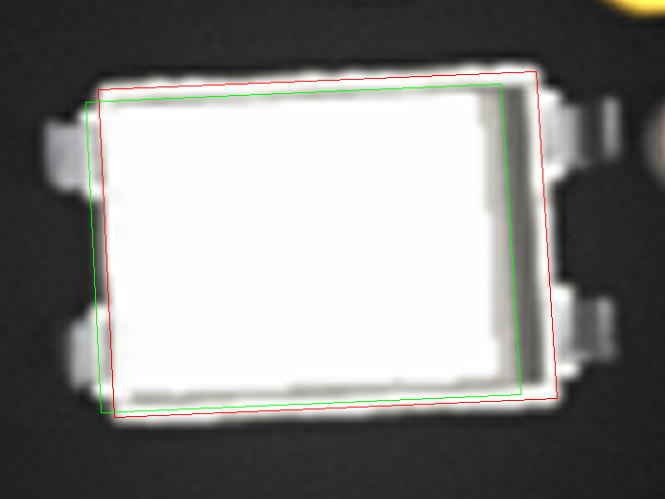

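View pics/s3.png

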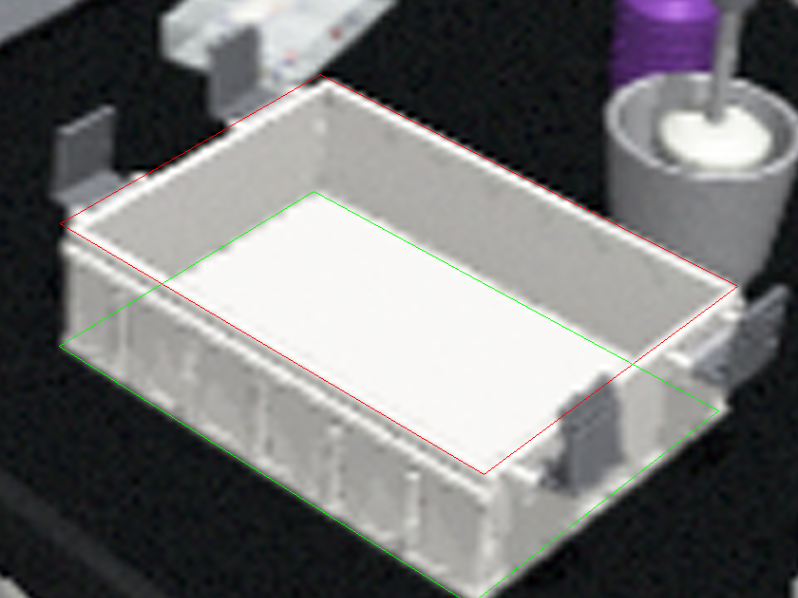

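Call:
play_rows(deltas=[0,-25,0,40,0,0,-25,0,40,0,0,-25,0,40,0,0,-25,0,40,0,0,-25,0,40,0,0,-25,0,40,0,0,-25,0,40,0,0,-25,0,40,0,0,-25,0,40,0,0,-25,0,40,0])

```text
time_s: 2.5
tcp_pos: [0.6147, -0.0763, 0.303]
ee_rot: [[-1.0, 0.0, 0.002], [-0.002, 0.0, -1.0], [-0.0, -1.0, -0.0]]
wrist_force: [1.2, 1.1, 0.0]
gripper_width: 0.998
```

Call:
play_rows(deltas=[0,-25,0,37,0,0,-20,0,30,0,0,-4,0,6,0,0,0,0,0,0,0,0,0,0,0,0,0,0,0,0,0,0,0,0,0,0,0,0,0,0,0,0,0,0,0,0,0,0,0,0])

```text
time_s: 3.5
tcp_pos: [0.6627, -0.1477, 0.3033]
ee_rot: [[-1.0, 0.0, 0.002], [-0.002, 0.0, -1.0], [-0.0, -1.0, -0.0]]
wrist_force: [-0.4, -0.0, -0.8]
gripper_width: 1.0
```

Run:
```python
from h import *
c=cap("top"); crop(c,270,90,410,195,"t5.png"); print(r.sense()["tcp_pos"])
c=cap("scene"); cv2.imwrite("pics/s5.png",c["img"])
```

```text
t5.png scale 5.714285714285714
[ 0.66270102 -0.14782721  0.30317118]
```

View pics/t5.png

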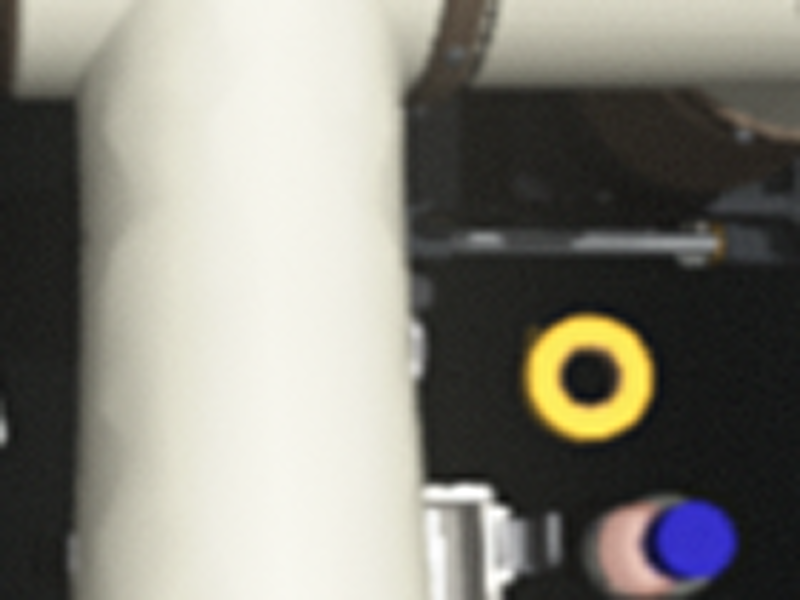

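View pics/s5.png

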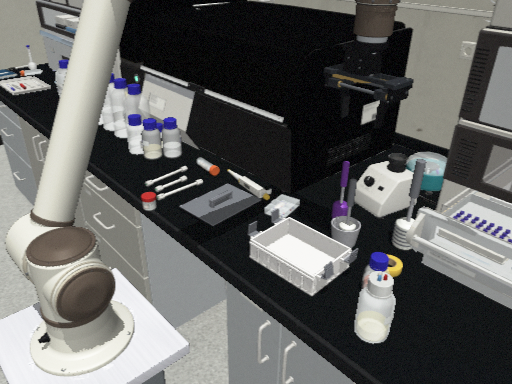

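Call:
play_rows(deltas=[0,0,30,2,0,0,-1,30,0,0,0,0,30,0,0,0,0,30,0,0,0,0,25,0,0,0,0,15,0,0,0,0,10,0,0,0,0,0,0,0,0,0,0,0,0,0,0,0,0,0])

```text
time_s: 4.6
tcp_pos: [0.6647, -0.1501, 0.1346]
ee_rot: [[-1.0, 0.003, 0.001], [-0.001, -0.0, -1.0], [-0.003, -1.0, 0.0]]
wrist_force: [-0.1, -0.1, -0.4]
gripper_width: 1.0
```

Call:
play_rows(deltas=[255,0,0,0,0,255,0,0,0,0,255,0,0,0,0,255,0,0,0,0,255,0,0,0,0,255,0,0,0,0,255,0,0,0,0,255,0,0,0,0,255,0,0,0,0,255,0,0,0,0])

```text
time_s: 5.6
tcp_pos: [0.6638, -0.15, 0.133]
ee_rot: [[-1.0, -0.0, 0.001], [-0.001, -0.0, -1.0], [0.0, -1.0, 0.0]]
wrist_force: [-0.3, -0.8, 0.2]
gripper_width: 0.196
```

Run:
```python
from h import *
c=cap("scene"); crop(c,280,110,440,250,"s6.png")
```

```text
s6.png scale 4.285714285714286
```

View pics/s6.png

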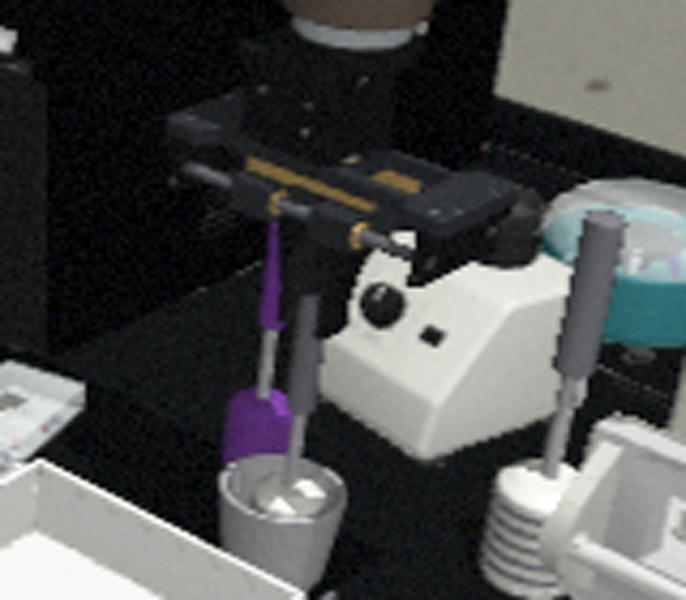

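Call:
play_rows(deltas=[255,0,-20,0,0,255,0,-30,0,0,255,0,-30,0,0,255,0,-30,0,0,255,10,0,0,0,255,30,0,-6,0,255,40,0,-10,0,255,40,0,-10,0,255,30,0,0,0,255,9,0,0,0])

```text
time_s: 6.65
tcp_pos: [0.501, -0.1239, 0.2428]
ee_rot: [[-1.0, -0.002, 0.001], [-0.001, 0.001, -1.0], [0.002, -1.0, -0.001]]
wrist_force: [0.8, -0.3, -0.6]
gripper_width: 0.197
```

Run:
```python
from h import *
c=cap("scene"); crop(c,200,110,440,290,"s7.png"); print(r.sense()["tcp_pos"],r.sense()["gripper_width"])
```

```text
s7.png scale 3.3333333333333335
[ 0.50145646 -0.12398513  0.24313205] 0.1922158845917319
```

View pics/s7.png

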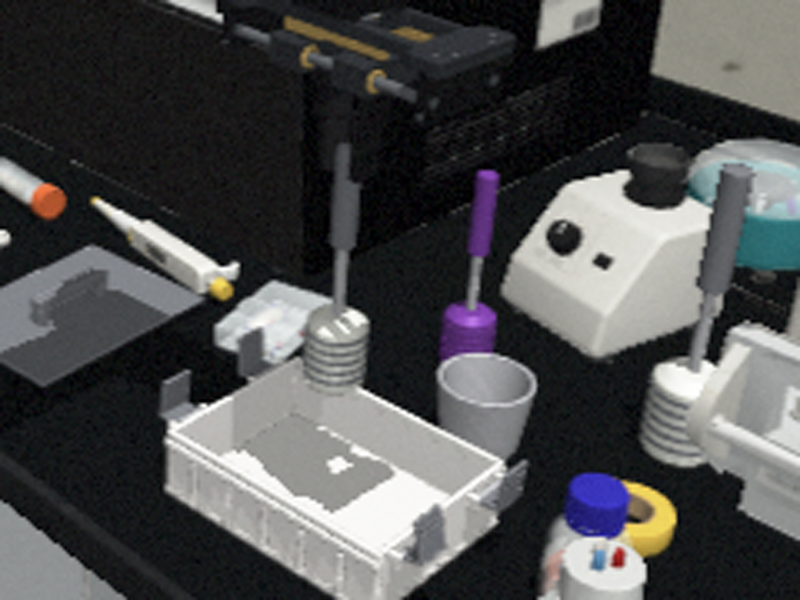

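Call:
play_rows(deltas=[255,0,30,0,0,255,0,30,0,0,255,0,30,0,0,255,0,12,0,0,255,0,5,0,0,255,0,0,0,0,255,0,0,0,0,255,0,0,0,0,255,0,0,0,0,255,0,0,0,0])

```text
time_s: 7.7
tcp_pos: [0.5051, -0.1242, 0.1367]
ee_rot: [[-1.0, 0.001, 0.001], [-0.001, 0.0, -1.0], [-0.001, -1.0, -0.0]]
wrist_force: [0.5, 0.3, -0.5]
gripper_width: 0.195
```

Run:
```python
from h import *
c=cap("scene"); crop(c,200,110,440,290,"s8.png"); print(r.sense()["tcp_pos"],r.sense()["wrist_force"])
```

```text
s8.png scale 3.3333333333333335
[ 0.5049863  -0.12415239  0.13655382] [ 0.52819199 -0.81601743 -1.00154926]
```

View pics/s8.png

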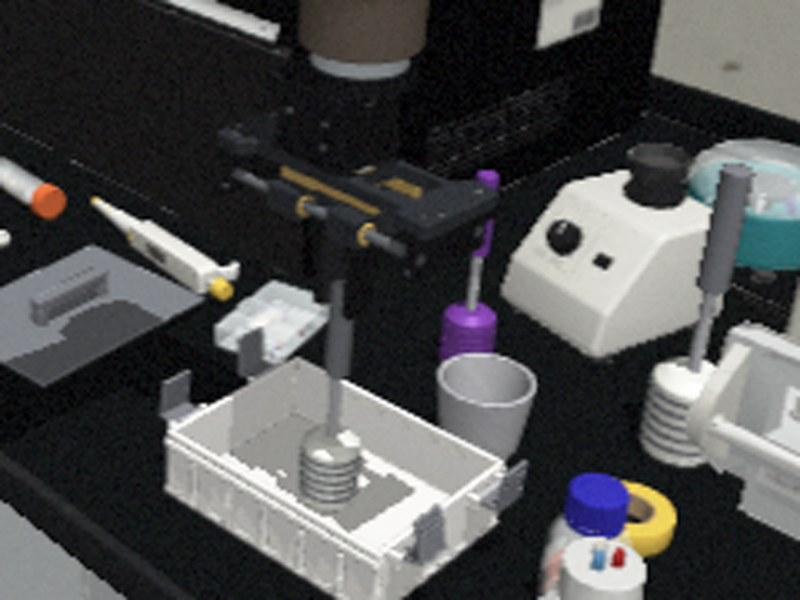

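Call:
play_rows(deltas=[255,0,3,0,0,255,0,0,0,0,255,0,0,0,0,255,0,-35,0,0,255,0,-35,0,0,255,0,0,0,0,255,0,0,0,0,255,0,35,0,0,255,0,25,0,0,255,0,10,0,0])

```text
time_s: 8.75
tcp_pos: [0.504, -0.1249, 0.1322]
ee_rot: [[-1.0, -0.003, 0.003], [-0.003, -0.002, -1.0], [0.003, -1.0, 0.002]]
wrist_force: [-3.2, 1.4, 31.4]
gripper_width: 0.193
```

Call:
play_rows(deltas=[255,0,0,0,0,255,0,0,0,0,255,0,0,0,0,255,0,-35,0,0,255,0,-35,0,0,255,0,0,0,0,255,0,0,0,0,255,0,35,0,0,255,0,25,0,0,255,0,10,0,0])

```text
time_s: 9.75
tcp_pos: [0.5036, -0.1247, 0.1318]
ee_rot: [[-1.0, -0.004, 0.002], [-0.002, -0.002, -1.0], [0.004, -1.0, 0.002]]
wrist_force: [-1.4, 2.0, 30.1]
gripper_width: 0.196
```

Call:
play_rows(deltas=[255,0,0,0,0,255,0,0,0,0,255,0,0,0,0,255,0,0,0,0,255,0,0,0,0,255,0,0,0,0,255,0,0,0,0,255,0,0,0,0,255,0,0,0,0,255,0,0,0,0])

```text
time_s: 10.75
tcp_pos: [0.5048, -0.1242, 0.1331]
ee_rot: [[-1.0, 0.0, 0.001], [-0.001, 0.0, -1.0], [-0.0, -1.0, -0.0]]
wrist_force: [0.3, -0.1, -1.1]
gripper_width: 0.195
```

Run:
```python
from h import *
c=cap("scene"); crop(c,200,110,440,290,"s9.png"); print(r.sense()["tcp_pos"],r.sense()["wrist_force"])
```

```text
s9.png scale 3.3333333333333335
[ 0.50475332 -0.12415109  0.13306309] [ 0.92933617 -0.20705768 -0.45721931]
```

View pics/s9.png

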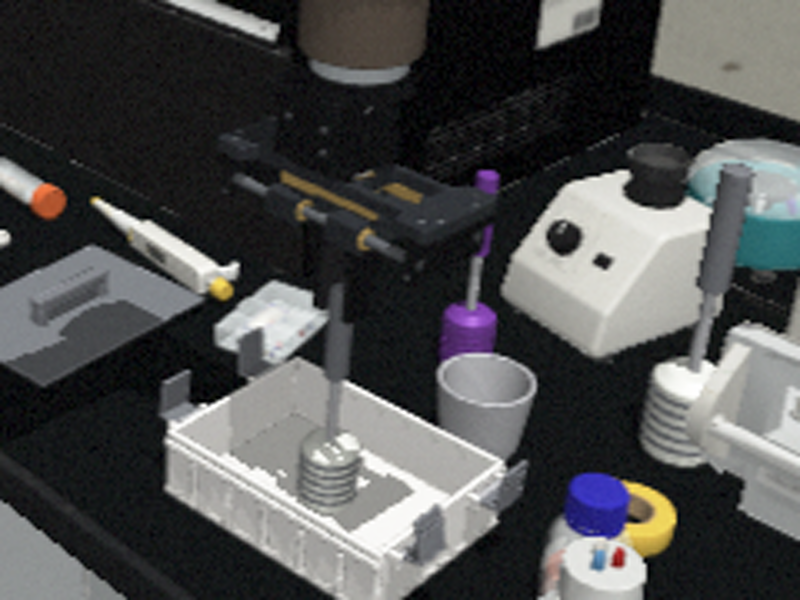

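Call:
play_rows(deltas=[255,0,-30,0,0,255,0,-40,0,0,255,0,-40,0,0,255,-10,0,0,0,255,-30,0,8,0,255,-40,0,8,0,255,-40,0,8,0,255,-30,0,0,0,255,-6,0,0,0,255,0,0,0,0])

```text
time_s: 11.8
tcp_pos: [0.661, -0.1478, 0.2409]
ee_rot: [[-1.0, -0.003, 0.001], [-0.001, 0.0, -1.0], [0.003, -1.0, -0.0]]
wrist_force: [-0.4, 0.0, -0.6]
gripper_width: 0.196
```

Call:
play_rows(deltas=[255,0,0,0,0,255,0,30,0,0,255,0,30,0,0,255,0,30,0,0,255,0,12,0,0,255,0,5,0,0,255,0,0,0,0,255,0,0,0,0,255,0,0,0,0,255,0,0,0,0])

```text
time_s: 12.8
tcp_pos: [0.6614, -0.148, 0.1373]
ee_rot: [[-1.0, 0.002, 0.001], [-0.001, -0.0, -1.0], [-0.002, -1.0, 0.0]]
wrist_force: [-0.2, 0.1, -2.2]
gripper_width: 0.198
```

Run:
```python
from h import *
c=cap("scene"); crop(c,260,110,440,250,"s10.png"); print(r.sense()["tcp_pos"],r.sense()["wrist_force"])
```

```text
s10.png scale 4.285714285714286
[ 0.6611987  -0.14801653  0.13696024] [ 0.25044929  1.10857991 -1.38894754]
```

View pics/s10.png

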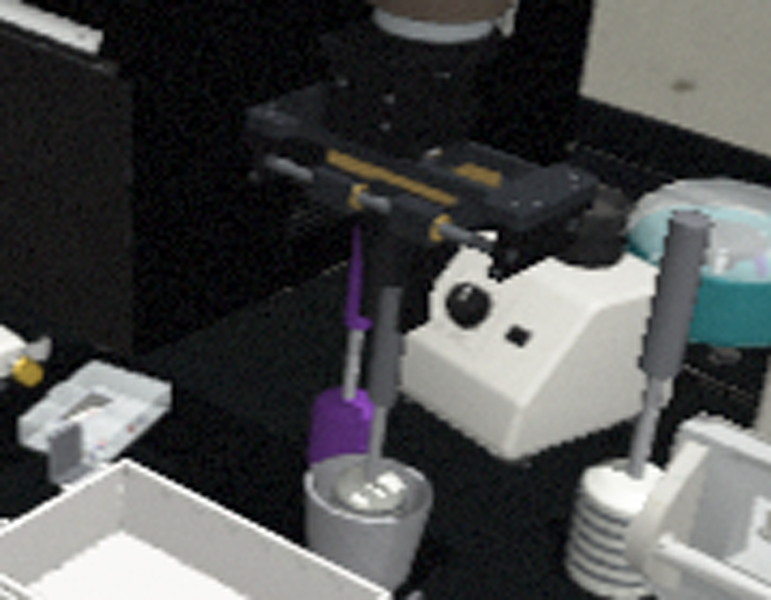

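Call:
play_rows(deltas=[255,0,4,0,0,255,0,0,0,0,255,0,0,0,0,170,0,0,0,0,170,0,0,0,0,100,0,0,0,0,60,0,0,0,0,60,0,0,0,0,60,0,0,0,0,60,0,0,0,0])

```text
time_s: 13.85
tcp_pos: [0.6608, -0.148, 0.132]
ee_rot: [[-1.0, -0.0, 0.001], [-0.001, -0.0, -1.0], [0.0, -1.0, 0.0]]
wrist_force: [-0.9, -0.7, -0.6]
gripper_width: 0.701
```

Call:
play_rows(deltas=[60,0,-20,0,0,60,0,-30,0,0,60,0,-30,0,0,60,0,-30,0,0,60,0,-40,0,0,60,0,-30,0,0,60,20,0,0,0,60,40,0,0,0,60,40,0,-20,0,60,30,0,-30,0])

```text
time_s: 14.85
tcp_pos: [0.5286, -0.0987, 0.3122]
ee_rot: [[-1.0, 0.0, -0.001], [0.001, -0.0, -1.0], [-0.0, -1.0, 0.0]]
wrist_force: [1.8, 0.9, 1.1]
gripper_width: 0.766
```

Run:
```python
from h import *
c=cap("scene"); cv2.imwrite("pics/s11.png",c["img"]); print(r.sense()["tcp_pos"],r.sense()["wrist_force"])
```

```text
[ 0.52447796 -0.09530777  0.31309619] [-5.61123119  2.12390413 -2.62394183]
```

View pics/s11.png

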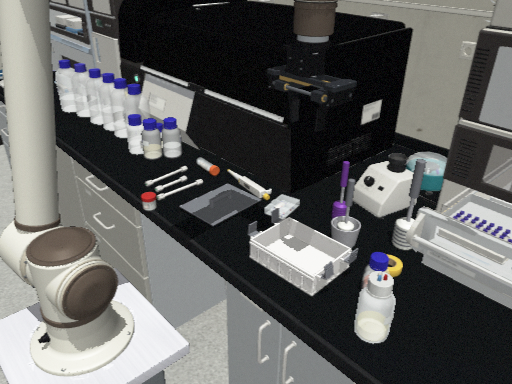

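Run:
```python
from h import *
c=cap("top"); crop(c,0,130,180,260,"t6.png")
for p in((97,162),(82,182),(80,190)): print(p,ray(c,*p,.03),ray(c,*p,.08))
```

```text
t6.png scale 4.444444444444445
(97, 162) [0.61802922 0.58378146 0.03      ] [0.61114793 0.56162035 0.08      ]
(82, 182) [0.55417422 0.62768909 0.03      ] [0.55017229 0.60354809 0.08      ]
(80, 190) [0.52897627 0.63264106 0.03      ] [0.52611057 0.60827676 0.08      ]
```

View pics/t6.png

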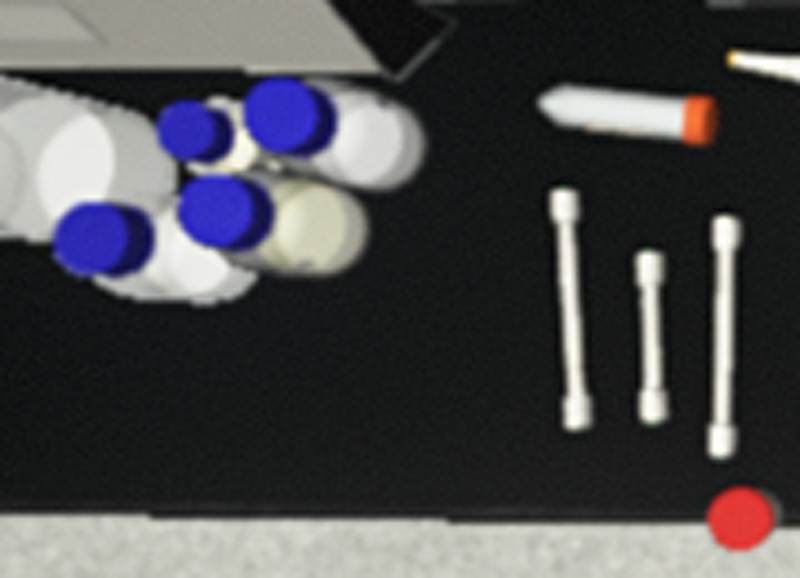

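Call:
play_rows(deltas=[138,4,0,-40,0,138,4,0,-48,0,138,4,0,-48,0,138,4,10,-48,0,138,4,10,-48,0,138,4,20,-45,0,138,4,20,-45,0,138,4,20,-45,0,138,4,20,-45,0,138,2,20,-45,0])

```text
time_s: 15.95
tcp_pos: [0.4921, 0.3608, 0.1914]
ee_rot: [[-1.0, 0.001, 0.002], [-0.002, 0.0, -1.0], [-0.001, -1.0, -0.0]]
wrist_force: [1.6, -0.0, 0.3]
gripper_width: 0.46
```

Call:
play_rows(deltas=[138,0,30,-18,-0.015,138,0,30,0,0,138,0,20,0,0,138,0,10,0,0,138,0,0,0,0,138,0,0,0,0,138,0,0,0,0,138,0,0,0,0,138,0,0,0,0,138,0,0,0,0])

```text
time_s: 16.95
tcp_pos: [0.4923, 0.3769, 0.1026]
ee_rot: [[-1.0, 0.001, 0.016], [-0.016, 0.001, -1.0], [-0.001, -1.0, -0.001]]
wrist_force: [-0.5, 0.4, 0.2]
gripper_width: 0.459
```

Run:
```python
from h import *
c=cap("scene"); crop(c,110,120,270,240,"s12.png"); print(r.sense()["tcp_pos"],r.sense()["gripper_width"])
```

```text
s12.png scale 5.0
[0.49225265 0.3769114  0.10245084] 0.45804296527202687
```

View pics/s12.png

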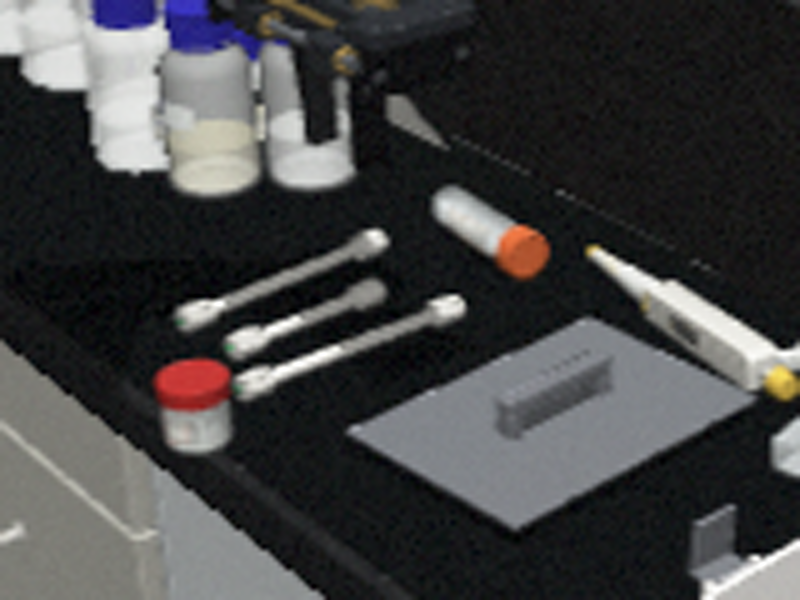

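Call:
play_rows(deltas=[138,5,20,-3,0,138,0,25,0,0,138,0,25,0,0,138,0,15,0,0,138,0,10,0,0,138,0,4,0,0,138,0,0,0,0,138,0,0,0,0,138,0,0,0,0,138,0,0,0,0])

```text
time_s: 18.0
tcp_pos: [0.4874, 0.3801, 0.0039]
ee_rot: [[-1.0, 0.001, 0.016], [-0.016, 0.001, -1.0], [-0.001, -1.0, -0.001]]
wrist_force: [-0.4, 0.3, -0.2]
gripper_width: 0.456
```

Call:
play_rows(deltas=[200,0,0,0,0,255,0,0,0,0,255,0,0,0,0,255,0,0,0,0,255,0,0,0,0,255,0,0,0,0,255,0,0,0,0,255,0,0,0,0,255,0,-20,0,0,255,0,-20,0,0])

```text
time_s: 19.0
tcp_pos: [0.4867, 0.3792, 0.0428]
ee_rot: [[-1.0, -0.001, 0.016], [-0.016, -0.002, -1.0], [0.001, -1.0, 0.002]]
wrist_force: [1.1, -0.0, 0.5]
gripper_width: 0.002
```

Run:
```python
from h import *
c=cap("scene"); crop(c,110,120,270,240,"s13.png"); print(r.sense()["tcp_pos"],r.sense()["gripper_width"])
```

```text
s13.png scale 5.0
[0.48894824 0.38138632 0.04722446] 0.006836595309012028
```

View pics/s13.png

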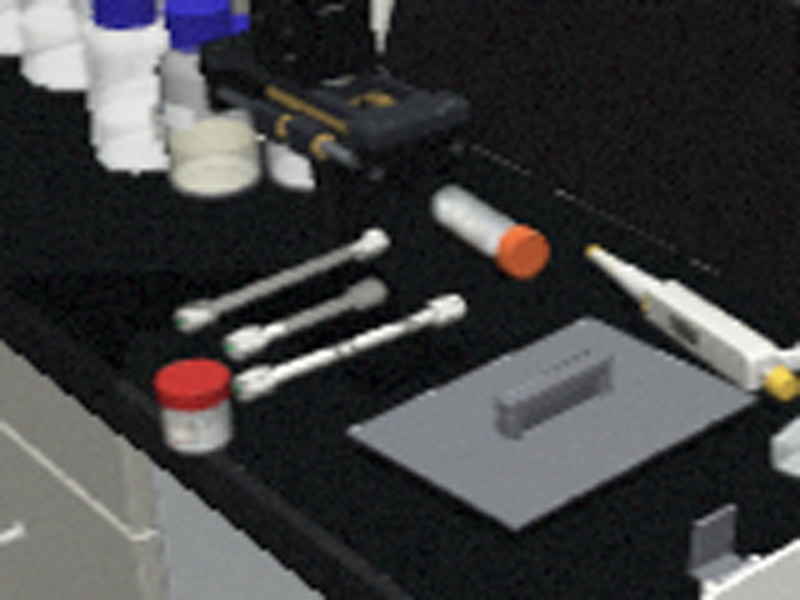

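Run:
```python
from h import *
c=cap("scene"); s=r.sense(); p=s["tcp_pos"]; print(p,proj(c,p),"crop",(proj(c,p)-[110,120])*5, "tubemid proj", (proj(c,[.487,.380,.007])-[110,120])*5)
im=cv2.convertScaleAbs(c["img"],alpha=3,beta=30); c2=dict(c); c2["img"]=im; crop(c2,140,120,230,200,"s14.png")
t=cap("top"); t["img"]=cv2.convertScaleAbs(t["img"],alpha=2,beta=30); crop(t,100,130,250,250,"t14.png")
```

```text
[0.4888161  0.38153727 0.0460834 ] [179.34067903 177.3409278 ] crop [346.70339514 286.70463901] tubemid proj [349.9529702  341.89880881]
s14.png scale 7.5
t14.png scale 5.0
```

View pics/s14.png

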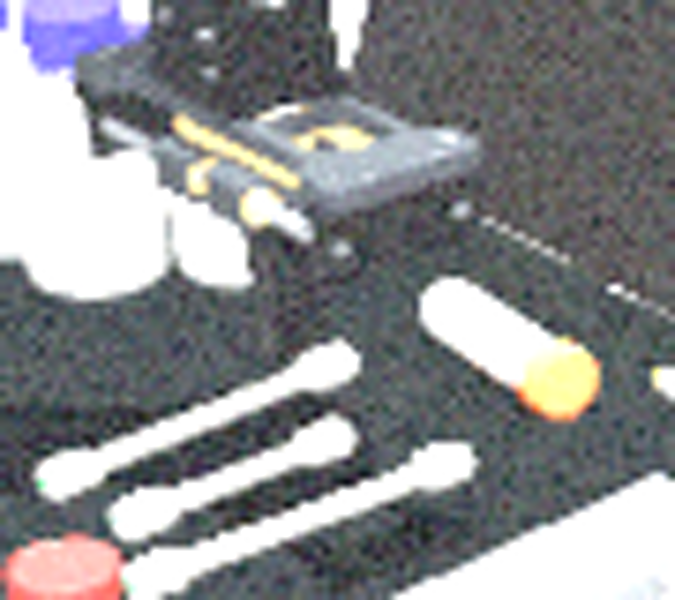

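View pics/t14.png

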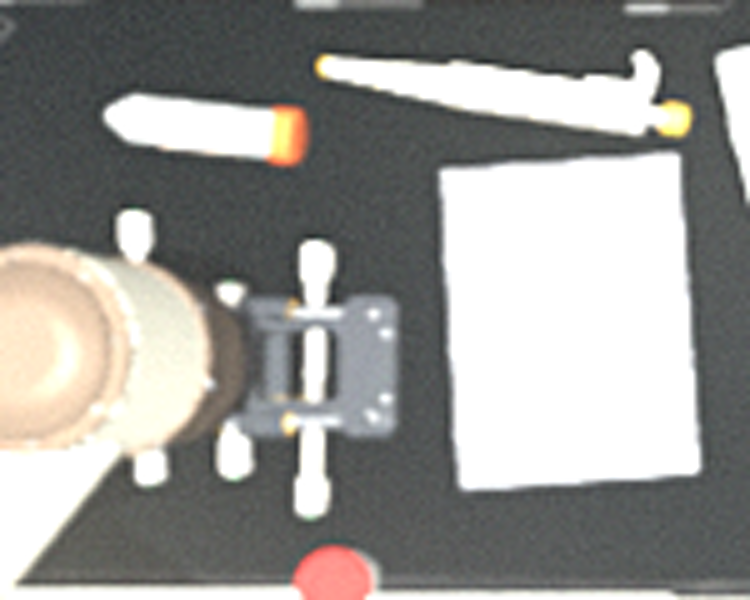

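Call:
play_rows(deltas=[138,0,0,0,0,138,0,0,0,0,138,0,0,0,0,138,0,0,0,0,138,0,0,0,0,138,0,0,0,0,138,0,0,0,0,138,0,0,0,0,138,0,0,0,0,138,0,0,0,0])

```text
time_s: 20.15
tcp_pos: [0.4871, 0.3797, 0.0431]
ee_rot: [[-1.0, 0.0, 0.016], [-0.016, 0.0, -1.0], [-0.0, -1.0, -0.0]]
wrist_force: [-0.4, 0.5, -0.1]
gripper_width: 0.457
```

Run:
```python
from h import *
ims=[]
c=cap("scene"); 
for i in range(6): ims.append(cap("scene")["img"].astype(float))
im=np.mean(ims,0); im=255*(np.clip(im/255,0,1))**.35
c["img"]=im.astype(np.uint8); crop(c,150,125,220,185,"s15.png"); p=r.sense()["tcp_pos"]
for dy in(-.02,0,.02): print(p,[((proj(c,p+[0,dy,k])-[150,125])*10).round() for k in(0,.04,.07)])
```

```text
s15.png scale 10.0
[0.4871002  0.37974246 0.04306782] [array([328., 558.]), array([319., 444.]), array([313., 358.])]
[0.4871002  0.37974246 0.04306782] [array([293., 535.]), array([284., 423.]), array([277., 337.])]
[0.4871002  0.37974246 0.04306782] [array([258., 514.]), array([249., 402.]), array([241., 316.])]
```

View pics/s15.png

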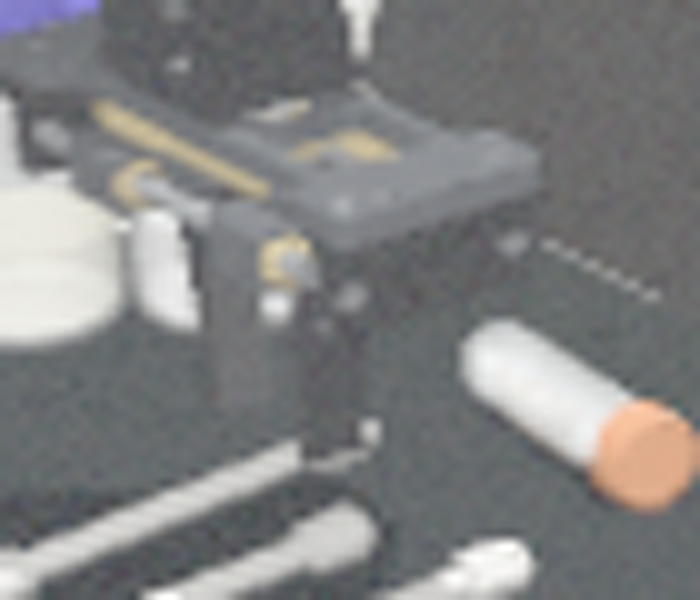

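Call:
play_rows(deltas=[138,0,20,0,0,138,0,20,0,0,138,0,10,0,0,138,0,5,0,0,138,0,5,0,0,138,0,3,0,0,138,0,3,0,0,138,0,0,0,0,138,0,0,0,0,138,0,0,0,0])

```text
time_s: 21.5
tcp_pos: [0.4873, 0.38, -0.0225]
ee_rot: [[-1.0, 0.001, 0.016], [-0.016, 0.001, -1.0], [-0.001, -1.0, -0.001]]
wrist_force: [0.4, 0.2, -0.5]
gripper_width: 0.461
```

```bash
cat > br.py <<'E'
from h import *
def bright(n,a,name,k=4):
    c=cap(n); im=np.mean([cap(n)["img"].astype(float) for i in range(k)],0)
    c["img"]=(255*(im/255)**.4).astype(np.uint8); crop(c,*a,name); return c
E
python3 - <<'E'
from br import *
bright("scene",(140,140,220,210),"s16.png"); print(r.sense()["tcp_pos"],r.sense()["wrist_force"])
E
```

```text
s16.png scale 8.571428571428571
[ 0.48714115  0.37980101 -0.02281619] [-0.21844856 -0.33197045  0.1682459 ]
```

View pics/s16.png

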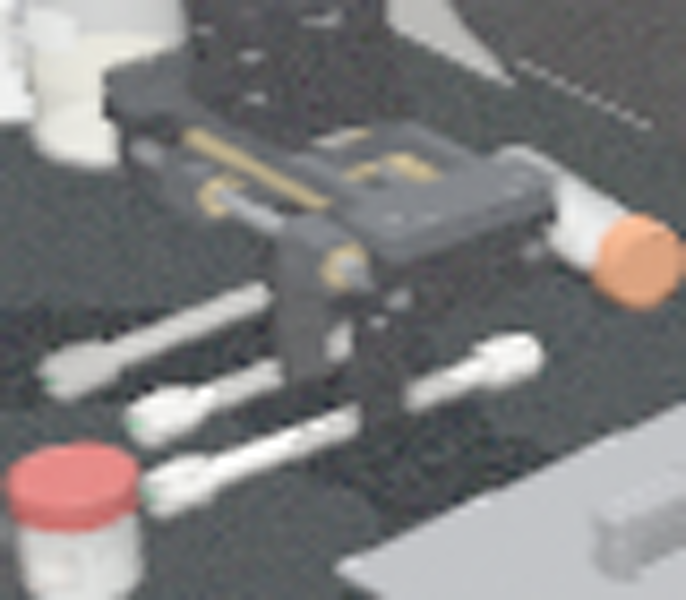

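Call:
play_rows(deltas=[138,0,2,0,0,138,0,2,0,0,138,0,2,0,0,138,0,2,0,0,138,0,2,0,0,138,0,0,0,0,138,0,0,0,0,138,0,0,0,0,138,0,0,0,0,138,0,0,0,0])

```text
time_s: 22.75
tcp_pos: [0.4872, 0.3798, -0.0328]
ee_rot: [[-1.0, 0.0, 0.016], [-0.016, 0.0, -1.0], [-0.0, -1.0, -0.0]]
wrist_force: [0.5, -0.9, 0.1]
gripper_width: 0.457
```

Run:
```python
from br import *
bright("scene",(140,140,220,210),"s17.png",2); print(r.sense()["tcp_pos"],r.sense()["wrist_force"])
```

```text
s17.png scale 8.571428571428571
[ 0.48712838  0.37975624 -0.0328932 ] [ 0.88463266 -1.33764276 -0.03284295]
```

View pics/s17.png

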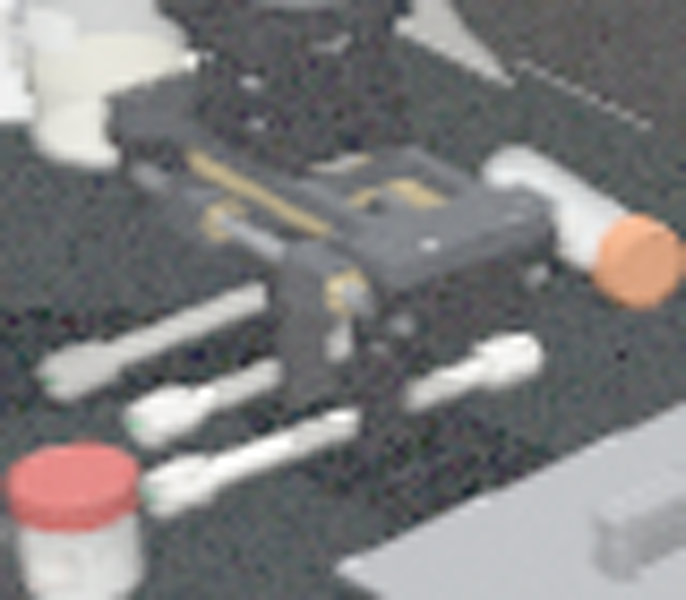

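Call:
play_rows(deltas=[138,0,1,0,0,200,0,0,0,0,230,0,0,0,0,255,0,0,0,0,255,0,0,0,0,255,0,0,0,0,255,0,0,0,0,255,0,0,0,0,255,0,0,0,0,255,0,0,0,0])

```text
time_s: 23.9
tcp_pos: [0.487, 0.3795, -0.034]
ee_rot: [[-1.0, -0.0, 0.016], [-0.016, -0.0, -1.0], [0.0, -1.0, 0.0]]
wrist_force: [0.5, -1.3, 2.0]
gripper_width: 0.096
```

Call:
play_rows(deltas=[255,0,-5,0,0,255,0,-10,0,0,255,0,-20,0,0,255,0,-30,0,0,255,0,-30,0,0,255,0,-30,0,0,255,0,-25,0,0,255,0,0,0,0,255,0,0,0,0,255,0,0,0,0])

```text
time_s: 24.9
tcp_pos: [0.4863, 0.3791, 0.1149]
ee_rot: [[-1.0, -0.002, 0.016], [-0.016, -0.001, -1.0], [0.002, -1.0, 0.001]]
wrist_force: [-0.3, 0.7, -1.4]
gripper_width: 0.099
```

Run:
```python
from br import *
c=bright("scene",(120,100,240,200),"s18.png",2); s=r.sense(); print(s["tcp_pos"],s["gripper_width"])
for k in(0,.036): print((proj(c,s["tcp_pos"]+[0,0,k])-[120,100])*6)
```

```text
s18.png scale 6.0
[0.48657859 0.37918253 0.11465644] 0.09941279564658302
[345.5802656  349.81418812]
[340.45855615 286.03074515]
```

View pics/s18.png

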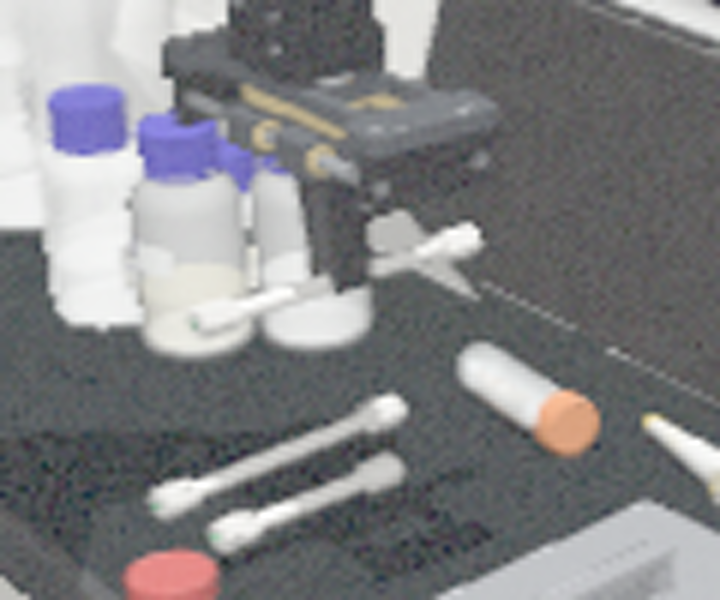

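Run:
```python
from h import *
print(r.sense()["joints"].round(1))
a=np.radians(3.3); R=np.array([[np.cos(a),-np.sin(a)],[np.sin(a),np.cos(a)]])
for x in(-.038,-.006,.026): print(x,np.array([.5045,-.124])+R@[x,0])
```

```text
[ 52.9  24.4  -6.1  -0.  -59.6  38. ]
-0.038 [ 0.46656301 -0.12618743]
-0.006 [ 0.49850995 -0.12434538]
0.026 [ 0.53045689 -0.12250334]
```

Call:
play_rows(deltas=[255,3,0,40,0,255,3,0,47,0,255,3,0,48,0,255,3,0,48,0,255,3,0,48,0,255,3,0,48,0,255,3,0,48,0,255,3,0,48,0,255,2,0,48,0,255,2,0,47,0])

```text
time_s: 26.05
tcp_pos: [0.4661, -0.0925, 0.1158]
ee_rot: [[-1.0, -0.0, 0.017], [-0.017, -0.0, -1.0], [0.0, -1.0, 0.0]]
wrist_force: [0.5, 0.3, -1.3]
gripper_width: 0.097
```

Call:
play_rows(deltas=[255,0,0,30,0.1,255,0,0,0,0.14,255,0,0,0,0.14,255,0,0,0,0.14,255,0,0,0,0.14,255,0,0,0,0.14,255,0,0,0,0.14,255,0,0,0,0.14,255,0,0,0,0.14,255,0,0,0,0.14])

```text
time_s: 27.05
tcp_pos: [0.4669, -0.1207, 0.1154]
ee_rot: [[-0.219, -0.001, -0.976], [0.976, -0.0, -0.219], [0.0, -1.0, 0.001]]
wrist_force: [-0.1, 0.8, -1.4]
gripper_width: 0.096
```

Call:
play_rows(deltas=[255,0,0,0,0.12,255,0,0,0,0.05,255,0,0,0,0,255,0,0,0,0,255,0,0,0,0,255,0,0,0,0,255,0,0,0,0,255,0,0,0,0,255,0,0,0,0,255,0,0,0,0])

```text
time_s: 28.05
tcp_pos: [0.4672, -0.1206, 0.1161]
ee_rot: [[-0.057, 0.0, -0.998], [0.998, -0.0, -0.057], [-0.0, -1.0, -0.0]]
wrist_force: [0.1, 0.6, -1.1]
gripper_width: 0.092
```

Run:
```python
from br import *
c=bright("scene",(220,140,370,300),"s19.png",2);c=bright("top",(260,130,400,240),"t19.png",2); s=r.sense(); print(s["tcp_pos"],s["gripper_width"],s["ee_rot"].round(3))
```

```text
s19.png scale 3.75
t19.png scale 5.454545454545454
[ 0.46721281 -0.12064372  0.11605323] 0.09483587369129844 [[-0.057  0.    -0.998]
 [ 0.998  0.    -0.057]
 [ 0.    -1.    -0.   ]]
```

View pics/s19.png

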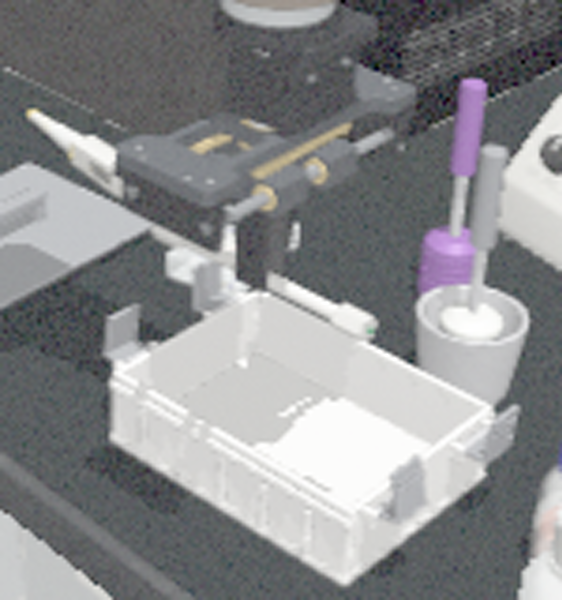

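View pics/t19.png

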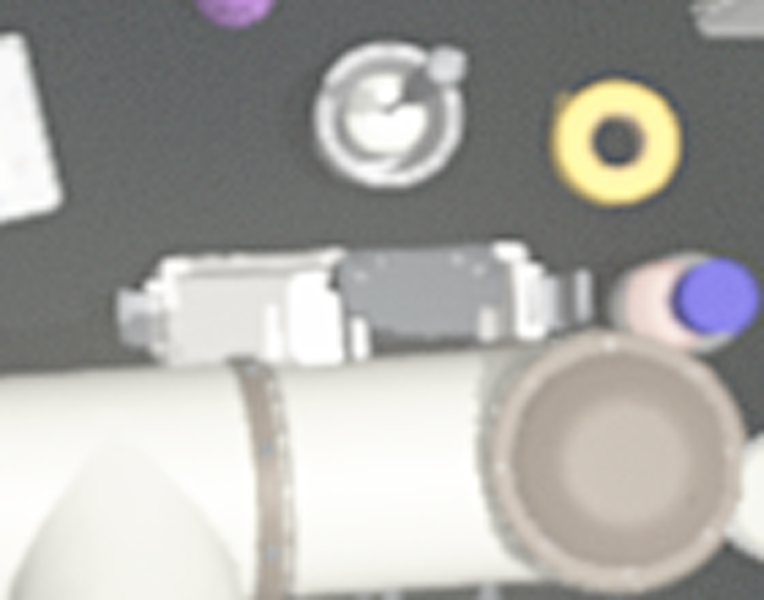

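Run:
```python
from br import *
c=bright("scene",(250,190,340,240),"s20.png",3)
for p in((266,209.5),(319.5,227)): print(ray(c,*p,.157))
```

```text
s20.png scale 8.88888888888889
[ 0.43845416 -0.07209018  0.157     ]
[ 0.47745316 -0.20321338  0.157     ]
```

View pics/s20.png

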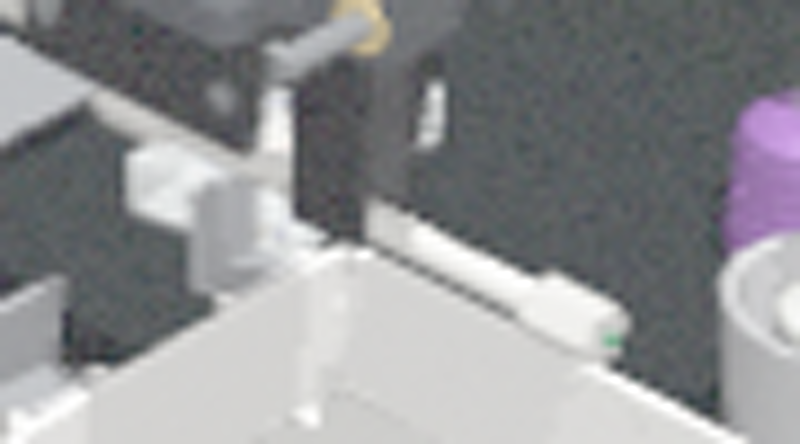

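Call:
play_rows(deltas=[255,-5,0,0,0,255,0,20,0,0,255,0,20,0,0,255,0,20,0,0,255,0,10,0,0,255,0,0,0,0,255,0,0,0,0,255,0,0,0,0,255,0,0,0,0,255,0,0,0,0])

```text
time_s: 29.55
tcp_pos: [0.4679, -0.1256, 0.0467]
ee_rot: [[-0.057, 0.001, -0.998], [0.998, 0.0, -0.057], [-0.0, -1.0, -0.001]]
wrist_force: [0.4, -0.1, -1.0]
gripper_width: 0.096
```

Run:
```python
from br import *
c=bright("scene",(230,180,370,290),"s21.png",2); s=r.sense(); print(s["tcp_pos"],s["wrist_force"])
```

```text
s21.png scale 5.454545454545454
[ 0.46763204 -0.12561114  0.04633685] [ 0.27187524 -0.24946043 -0.5605483 ]
```

View pics/s21.png

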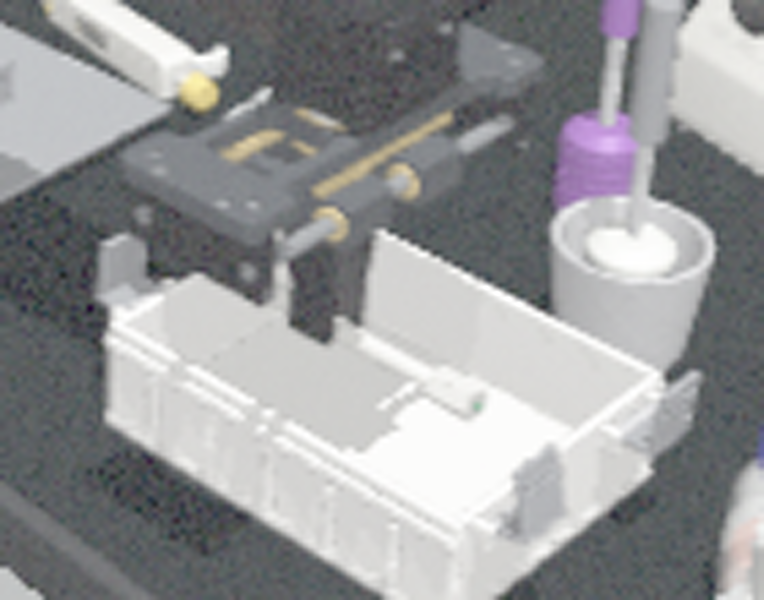

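Call:
play_rows(deltas=[255,0,20,0,0,255,0,15,0,0,255,0,15,0,0,255,0,10,0,0,255,0,8,0,0,255,0,4,0,0,255,0,0,0,0,255,0,0,0,0,255,0,0,0,0,255,0,0,0,0])

```text
time_s: 30.7
tcp_pos: [0.4679, -0.1256, -0.0255]
ee_rot: [[-0.057, 0.001, -0.998], [0.998, 0.0, -0.057], [-0.0, -1.0, -0.001]]
wrist_force: [0.2, 0.2, -0.5]
gripper_width: 0.096
```

Run:
```python
from br import *
c=bright("scene",(230,180,370,290),"s22.png",2); s=r.sense(); print(s["tcp_pos"],s["wrist_force"])
```

```text
s22.png scale 5.454545454545454
[ 0.46765697 -0.12560649 -0.02570043] [-0.11256829 -0.38583497 -1.39006502]
```

View pics/s22.png

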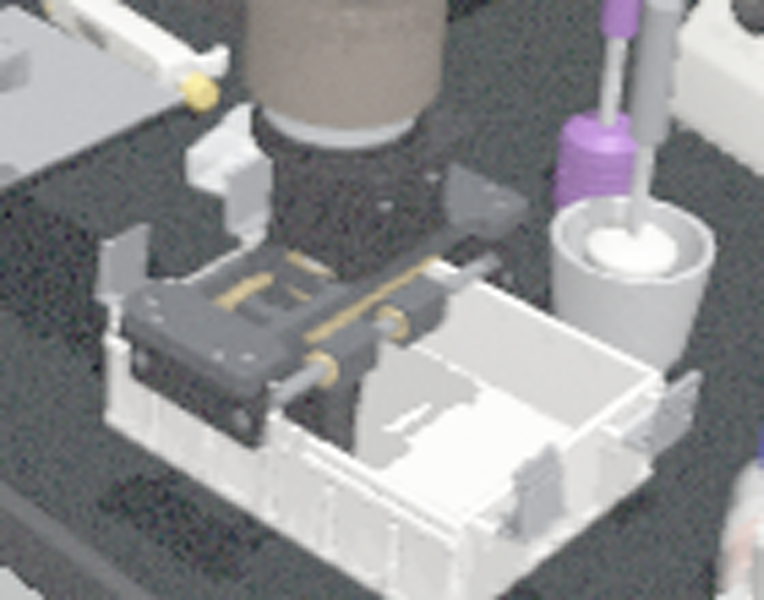

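Call:
play_rows(deltas=[255,0,2,0,0,255,0,0,0,0,220,0,0,0,0,196,0,0,0,0,196,0,0,0,0,196,0,0,0,0,196,0,-10,0,0,196,0,-20,0,0,196,0,-40,0,0,196,0,-40,0,0])

```text
time_s: 31.85
tcp_pos: [0.4669, -0.1257, 0.0836]
ee_rot: [[-0.057, -0.001, -0.998], [0.998, -0.0, -0.057], [-0.0, -1.0, 0.001]]
wrist_force: [0.2, 0.1, 0.6]
gripper_width: 0.233
```

Call:
play_rows(deltas=[138,0,-35,0,-0.1,138,0,0,0,-0.14,138,0,0,0,-0.14,138,0,0,0,-0.14,138,0,0,0,-0.14,138,0,0,0,-0.14,138,0,0,0,-0.14,138,0,0,0,-0.14,138,0,0,0,-0.14,138,0,0,0,-0.14])

```text
time_s: 32.85
tcp_pos: [0.4674, -0.1257, 0.1179]
ee_rot: [[-0.989, 0.001, -0.147], [0.147, -0.0, -0.989], [-0.001, -1.0, -0.0]]
wrist_force: [0.4, 0.1, 0.0]
gripper_width: 0.463
```

Run:
```python
from br import *
c=bright("top",(230,130,410,245),"t22.png",2); c=bright("scene",(200,150,380,290),"s23.png",2); s=r.sense(); print(s["tcp_pos"],s["ee_rot"].round(3),s["gripper_width"])
```

```text
t22.png scale 4.444444444444445
s23.png scale 4.285714285714286
[ 0.46747656 -0.12565274  0.11733328] [[-0.988  0.    -0.155]
 [ 0.155  0.    -0.988]
 [-0.    -1.    -0.   ]] 0.4591430622511832
```

View pics/t22.png

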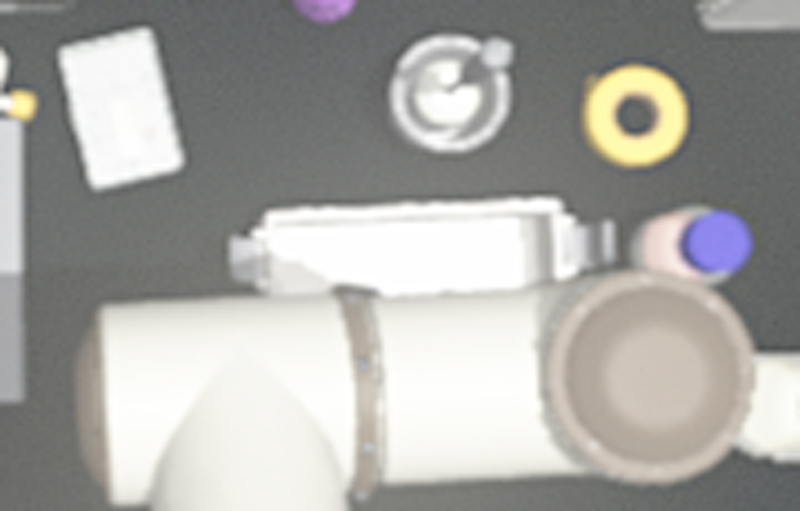

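View pics/s23.png

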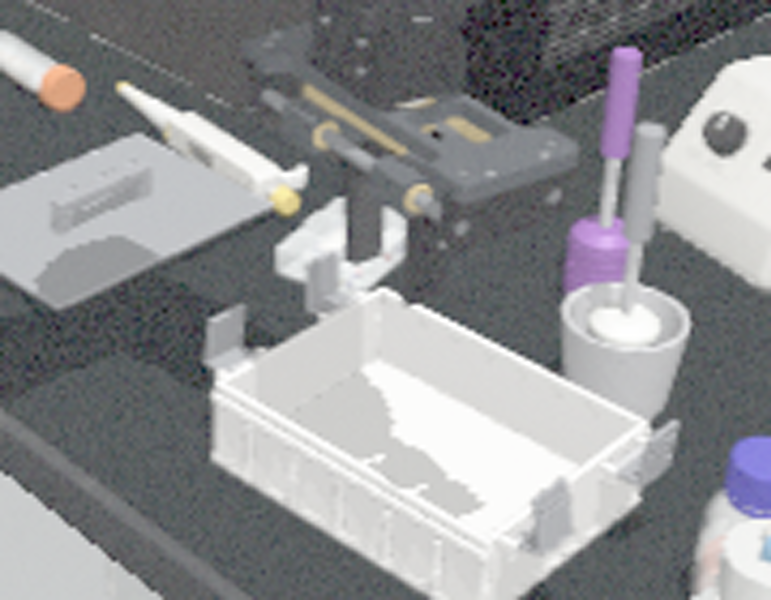

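Call:
play_rows(deltas=[138,0,0,0,-0.115,138,0,0,0,-0.11,138,-4,0,-40,0,138,-5,0,-48,0,138,-5,0,-48,0,138,-5,0,-48,0,138,-5,0,-48,0,138,-5,0,-48,0,138,-5,0,-48,0,138,-5,0,-48,0])

```text
time_s: 34.15
tcp_pos: [0.4793, 0.2543, 0.1173]
ee_rot: [[-0.998, 0.0, 0.07], [-0.07, 0.0, -0.998], [-0.0, -1.0, -0.0]]
wrist_force: [1.3, -1.0, 1.0]
gripper_width: 0.46
```

Call:
play_rows(deltas=[138,-5,0,-48,0,138,-5,0,-48,0,138,-5,0,-48,0,138,-3,0,-32,0,138,0,0,0,0,138,0,0,0,0,138,0,0,0,0,138,0,0,0,0,138,0,0,0,0,138,0,0,0,0])

```text
time_s: 35.15
tcp_pos: [0.4853, 0.4284, 0.1175]
ee_rot: [[-0.998, 0.0, 0.07], [-0.07, 0.0, -0.998], [-0.0, -1.0, -0.0]]
wrist_force: [-0.4, -0.4, -0.6]
gripper_width: 0.459
```

Run:
```python
from br import *
c=bright("top",(270,150,390,245),"t24.png",2); c=cap("top")
g=cv2.cvtColor(c["img"],cv2.COLOR_BGR2GRAY)
crop(c,100,130,220,250,"t25.png")
s=r.sense(); print(s["tcp_pos"],s["ee_rot"].round(3),s["gripper_width"])
```

```text
t24.png scale 6.315789473684211
t25.png scale 5.0
[0.485164   0.42883575 0.11718148] [[-0.997  0.     0.071]
 [-0.071  0.    -0.997]
 [-0.    -1.    -0.   ]] 0.46011593304745824
```

View pics/t24.png

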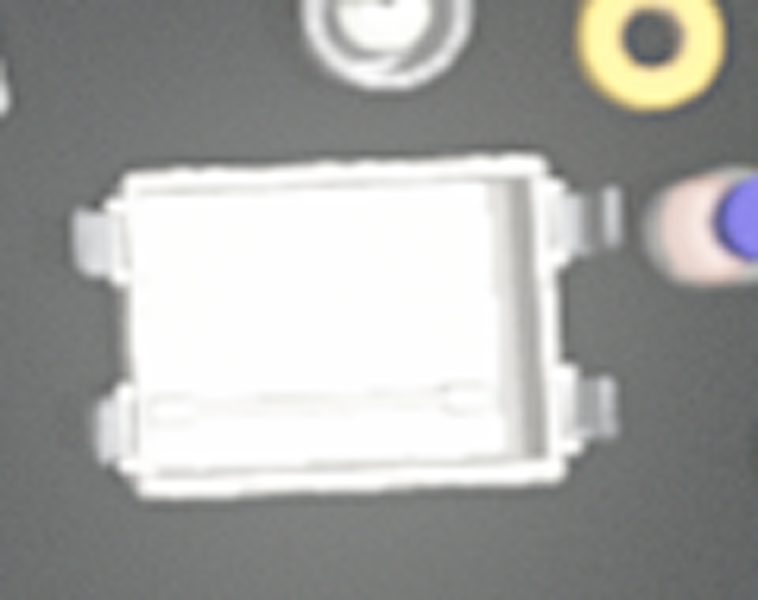

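View pics/t25.png

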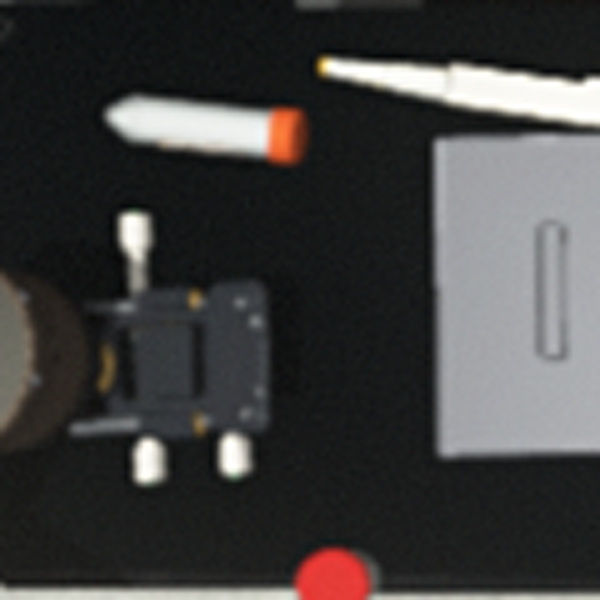

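Call:
play_rows(deltas=[138,0,30,-2,0,138,0,30,0,0,138,0,30,0,0,138,0,25,0,0,138,0,18,0,0,138,0,10,0,0,138,0,5,0,0,138,0,3,0,0,138,0,0,0,0,138,0,0,0,0])

```text
time_s: 36.35
tcp_pos: [0.4854, 0.4316, -0.0329]
ee_rot: [[-0.997, 0.001, 0.071], [-0.071, 0.001, -0.997], [-0.001, -1.0, -0.001]]
wrist_force: [-0.6, -1.2, -0.4]
gripper_width: 0.457
```

Call:
play_rows(deltas=[200,0,0,0,0,230,0,0,0,0,255,0,0,0,0,255,0,0,0,0,255,0,0,0,0,255,0,0,0,0,255,0,0,0,0,255,0,-5,0,0,255,0,-10,0,0,255,0,-20,0,0])

```text
time_s: 37.35
tcp_pos: [0.4841, 0.4303, 0.0002]
ee_rot: [[-0.997, -0.002, 0.071], [-0.071, -0.002, -0.997], [0.002, -1.0, 0.002]]
wrist_force: [0.5, -0.3, -0.6]
gripper_width: 0.1
```

Call:
play_rows(deltas=[255,0,-30,0,0,255,0,-30,0,0,255,0,-30,0,0,255,0,-25,0,0,255,0,0,0,0,255,0,0,0,0,255,0,0,0,0,255,0,0,0,0,255,0,0,0,0,255,0,0,0,0])

```text
time_s: 38.35
tcp_pos: [0.4847, 0.4308, 0.1152]
ee_rot: [[-0.997, -0.001, 0.071], [-0.071, -0.001, -0.997], [0.001, -1.0, 0.001]]
wrist_force: [-0.6, -0.3, -1.0]
gripper_width: 0.1
```

Run:
```python
from br import *
c=bright("scene",(120,100,240,200),"s26.png",2); s=r.sense(); print(s["tcp_pos"],s["gripper_width"],s["ee_rot"].round(3))
```

```text
s26.png scale 6.0
[0.48491758 0.43097391 0.11575052] 0.09876228835127487 [[-0.997 -0.     0.071]
 [-0.071 -0.    -0.997]
 [ 0.    -1.     0.   ]]
```

View pics/s26.png

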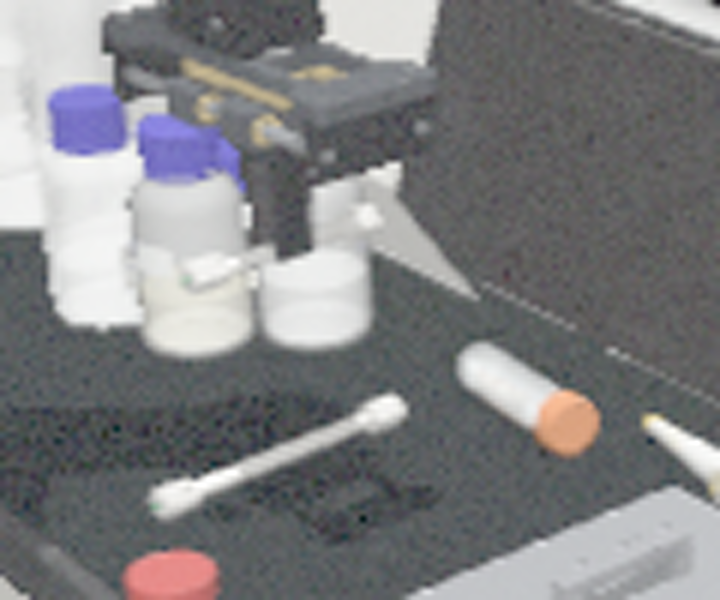

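Call:
play_rows(deltas=[255,2,0,40,0,255,2,0,48,0,255,2,0,48,0,255,2,0,48,0,255,2,0,48,0,255,2,0,48,0,255,2,0,48,0,255,3,0,48,0,255,3,0,48,0,255,3,0,48,0])

```text
time_s: 39.5
tcp_pos: [0.4955, -0.0433, 0.1165]
ee_rot: [[-0.997, 0.001, 0.072], [-0.072, 0.0, -0.997], [-0.001, -1.0, -0.0]]
wrist_force: [1.5, -0.7, -1.5]
gripper_width: 0.096
```

Call:
play_rows(deltas=[255,2,0,48,0,255,1,0,35,0,255,0,0,0,0.14,255,0,0,0,0.14,255,0,0,0,0.14,255,0,0,0,0.14,255,0,0,0,0.14,255,0,0,0,0.14,255,0,0,0,0.14,255,0,0,0,0.14])

```text
time_s: 40.5
tcp_pos: [0.4986, -0.1244, 0.1163]
ee_rot: [[-0.494, 0.0, -0.87], [0.87, 0.0, -0.494], [-0.0, -1.0, -0.0]]
wrist_force: [-0.4, -0.2, -1.4]
gripper_width: 0.094
```

Call:
play_rows(deltas=[255,0,0,0,0.14,255,0,0,0,0.14,255,0,0,0,0.14,255,0,0,0,0.045,255,0,0,0,0,255,0,0,0,0,255,0,0,0,0,255,0,0,0,0,255,0,0,0,0,255,0,0,0,0])

```text
time_s: 41.5
tcp_pos: [0.4985, -0.1244, 0.116]
ee_rot: [[-0.057, 0.0, -0.998], [0.998, -0.0, -0.057], [-0.0, -1.0, -0.0]]
wrist_force: [-0.6, -0.2, -1.7]
gripper_width: 0.099
```

Call:
play_rows(deltas=[255,0,30,0,0,255,0,30,0,0,255,0,30,0,0,255,0,25,0,0,255,0,15,0,0,255,0,8,0,0,255,0,5,0,0,255,0,0,0,0,255,0,0,0,0,255,0,0,0,0])

```text
time_s: 42.5
tcp_pos: [0.4993, -0.1244, -0.0261]
ee_rot: [[-0.057, 0.002, -0.998], [0.998, 0.0, -0.057], [-0.0, -1.0, -0.002]]
wrist_force: [0.3, 1.0, -1.0]
gripper_width: 0.096
```

Call:
play_rows(deltas=[230,0,0,0,0,196,0,0,0,0,196,0,0,0,0,196,0,0,0,0,196,0,0,0,0,196,0,-10,0,0,196,0,-20,0,0,196,0,-40,0,0,196,0,-40,0,0,196,0,-40,0,0])

```text
time_s: 43.5
tcp_pos: [0.4982, -0.1245, 0.1254]
ee_rot: [[-0.057, 0.0, -0.998], [0.998, -0.0, -0.057], [-0.0, -1.0, -0.0]]
wrist_force: [1.2, 0.1, -0.5]
gripper_width: 0.235
```

Call:
play_rows(deltas=[138,0,0,0,-0.14,138,0,0,0,-0.14,138,0,0,0,-0.14,138,0,0,0,-0.14,138,0,0,0,-0.14,138,0,0,0,-0.14,138,0,0,0,-0.14,138,0,0,0,-0.14,138,0,0,0,-0.14,138,0,0,0,-0.14])

```text
time_s: 44.5
tcp_pos: [0.4984, -0.1245, 0.1238]
ee_rot: [[-0.994, 0.001, -0.108], [0.108, -0.0, -0.994], [-0.001, -1.0, -0.0]]
wrist_force: [0.6, 0.7, 0.3]
gripper_width: 0.46
```

Call:
play_rows(deltas=[138,0,0,0,-0.11,138,0,0,0,-0.108,138,-5,0,-40,0,138,-5,0,-47,0,138,-5,0,-47,0,138,-5,0,-47,0,138,-5,0,-47,0,138,-5,0,-47,0,138,-6,0,-47,0,138,-6,0,-47,0])

```text
time_s: 45.5
tcp_pos: [0.5015, 0.2489, 0.1241]
ee_rot: [[-0.995, 0.001, 0.104], [-0.104, 0.001, -0.995], [-0.001, -1.0, -0.0]]
wrist_force: [1.2, 0.5, -0.2]
gripper_width: 0.459
```

Call:
play_rows(deltas=[138,-6,0,-47,0,138,-6,0,-47,0,138,-6,0,-47,0,138,-5,0,-47,0,138,-5,0,-47,0,138,0,0,-6,0,138,0,0,0,0,138,0,0,0,0,138,0,0,0,0,138,0,0,0,0])

```text
time_s: 46.5
tcp_pos: [0.5051, 0.4882, 0.1238]
ee_rot: [[-0.995, 0.0, 0.103], [-0.103, 0.0, -0.995], [-0.0, -1.0, -0.0]]
wrist_force: [0.2, -0.4, 0.9]
gripper_width: 0.459
```

Run:
```python
from br import *
s=r.sense(); print(s["tcp_pos"],s["ee_rot"].round(3))
c=cap("top"); crop(c,80,130,200,250,"t27.png"); crop(c,280,160,370,235,"t28.png")
c=bright("scene",(110,100,230,200),"s27.png",2)
```

```text
[0.5050791  0.48819969 0.12380488] [[-0.995  0.     0.103]
 [-0.103  0.    -0.995]
 [-0.    -1.    -0.   ]]
t27.png scale 5.0
t28.png scale 8.0
s27.png scale 6.0
```

View pics/t27.png

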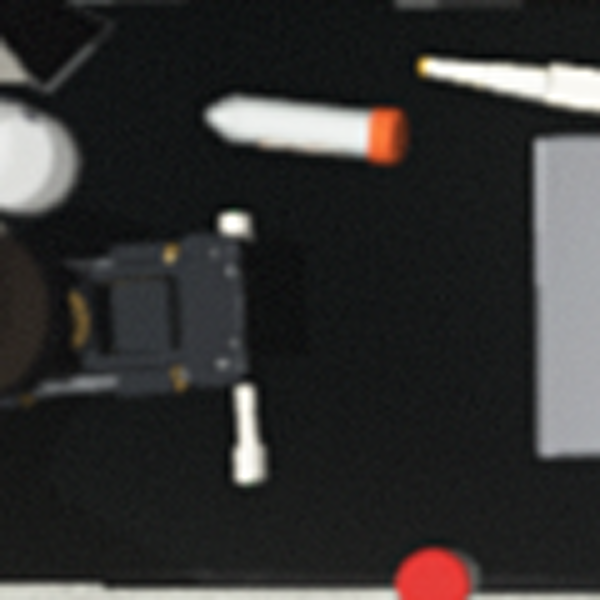

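View pics/t28.png

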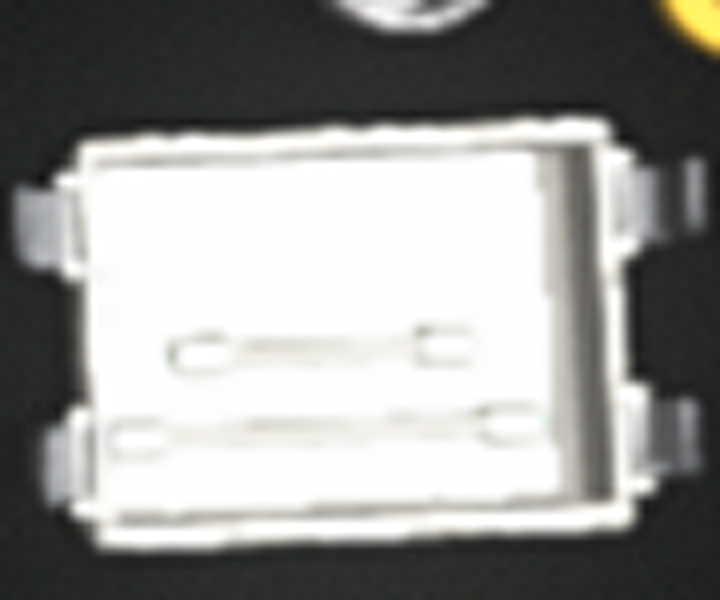

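View pics/s27.png

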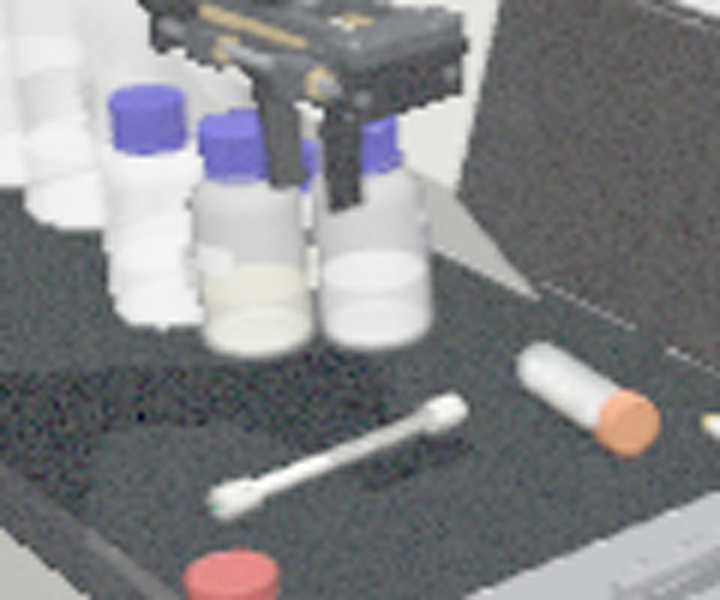

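Call:
play_rows(deltas=[138,1,30,-1,0,138,0,30,0,0,138,0,30,0,0,138,0,30,0,0,138,0,20,0,0,138,0,10,0,0,138,0,5,0,0,138,0,2,0,0,138,0,0,0,0,138,0,0,0,0])

```text
time_s: 47.7
tcp_pos: [0.5041, 0.4911, -0.0326]
ee_rot: [[-0.995, 0.001, 0.104], [-0.104, 0.002, -0.995], [-0.002, -1.0, -0.002]]
wrist_force: [-0.4, 1.0, 0.2]
gripper_width: 0.462
```

Call:
play_rows(deltas=[200,0,0,0,0,230,0,0,0,0,255,0,0,0,0,255,0,0,0,0,255,0,0,0,0,255,0,0,0,0,255,0,0,0,0,255,0,-5,0,0,255,0,-10,0,0,255,0,-20,0,0])

```text
time_s: 48.7
tcp_pos: [0.5026, 0.4898, -0.0001]
ee_rot: [[-0.995, -0.002, 0.104], [-0.104, -0.002, -0.995], [0.002, -1.0, 0.002]]
wrist_force: [-0.4, -0.5, -0.6]
gripper_width: 0.101
```

Call:
play_rows(deltas=[255,0,-30,0,0,255,0,-30,0,0,255,0,-30,0,0,255,0,-25,0,0,255,0,0,0,0,255,0,0,0,0,255,0,0,0,0,255,0,0,0,0,255,0,0,0,0,255,0,0,0,0])

```text
time_s: 49.7
tcp_pos: [0.5034, 0.4902, 0.1152]
ee_rot: [[-0.995, -0.001, 0.104], [-0.104, -0.001, -0.995], [0.001, -1.0, 0.001]]
wrist_force: [0.2, 0.1, -0.6]
gripper_width: 0.098
```

Run:
```python
from br import *
s=r.sense(); print(s["tcp_pos"],s["ee_rot"].round(3),s["gripper_width"])
c=bright("scene",(110,100,230,200),"s28.png",2)
```

```text
[0.50338945 0.49022347 0.11517668] [[-0.995 -0.001  0.104]
 [-0.104 -0.001 -0.995]
 [ 0.001 -1.     0.001]] 0.09843035133532252
s28.png scale 6.0
```

View pics/s28.png

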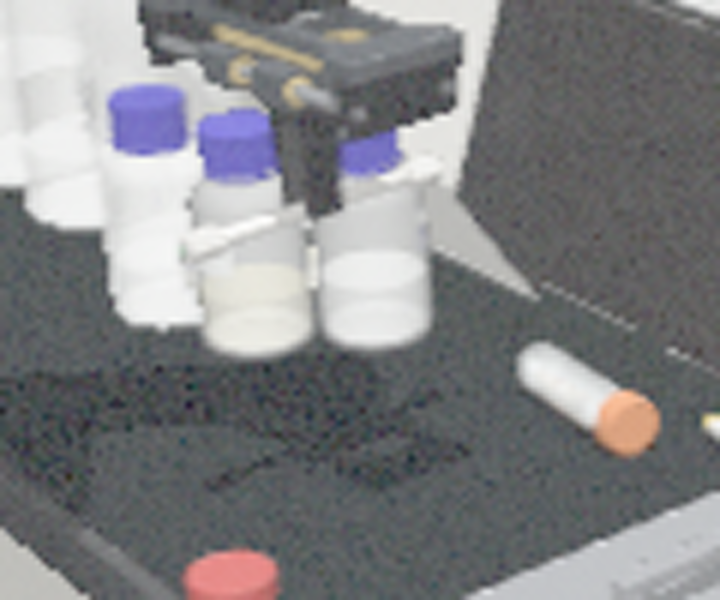

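Call:
play_rows(deltas=[255,2,0,40,0,255,3,0,48,0,255,3,0,48,0,255,3,0,48,0,255,3,0,48,0,255,3,0,48,0,255,3,0,48,0,255,3,0,48,0,255,3,0,48,0,255,3,0,48,0])

```text
time_s: 50.85
tcp_pos: [0.5238, 0.0162, 0.1166]
ee_rot: [[-0.995, 0.001, 0.104], [-0.104, 0.0, -0.995], [-0.001, -1.0, -0.0]]
wrist_force: [1.1, 0.3, -1.5]
gripper_width: 0.097
```

Call:
play_rows(deltas=[255,3,0,48,0,255,3,0,48,0,255,2,0,44,0,255,0,0,0,0.14,255,0,0,0,0.14,255,0,0,0,0.14,255,0,0,0,0.14,255,0,0,0,0.14,255,0,0,0,0.14,255,0,0,0,0.14])

```text
time_s: 51.85
tcp_pos: [0.5305, -0.1221, 0.1163]
ee_rot: [[-0.636, 0.001, -0.772], [0.772, -0.0, -0.636], [-0.0, -1.0, -0.0]]
wrist_force: [0.2, 0.2, -1.2]
gripper_width: 0.1
```

Call:
play_rows(deltas=[255,0,0,0,0.14,255,0,0,0,0.14,255,0,0,0,0.14,255,0,0,0,0.14,255,0,0,0,0.077,255,0,0,0,0,255,0,0,0,0,255,0,0,0,0,255,0,0,0,0,255,0,0,0,0])

```text
time_s: 52.85
tcp_pos: [0.5304, -0.1221, 0.1161]
ee_rot: [[-0.058, 0.0, -0.998], [0.998, -0.0, -0.058], [-0.0, -1.0, -0.0]]
wrist_force: [0.1, 0.4, -1.5]
gripper_width: 0.092
```

Call:
play_rows(deltas=[255,0,25,0,0,255,0,25,0,0,255,0,20,0,0,255,0,0,0,0,255,0,0,0,0,255,0,0,0,0,255,0,0,0,0,255,0,0,0,0,255,0,0,0,0,255,0,0,0,0])

```text
time_s: 53.85
tcp_pos: [0.5305, -0.1221, 0.0463]
ee_rot: [[-0.058, 0.001, -0.998], [0.998, 0.0, -0.058], [0.0, -1.0, -0.001]]
wrist_force: [-0.0, -0.3, -1.0]
gripper_width: 0.096
```

Run:
```python
from br import *
s=r.sense(); print(s["tcp_pos"],s["gripper_width"])
c=bright("scene",(230,150,370,270),"s29.png",2)
```

```text
[ 0.53052096 -0.12208913  0.04634378] 0.09603176416205332
s29.png scale 5.0
```

View pics/s29.png

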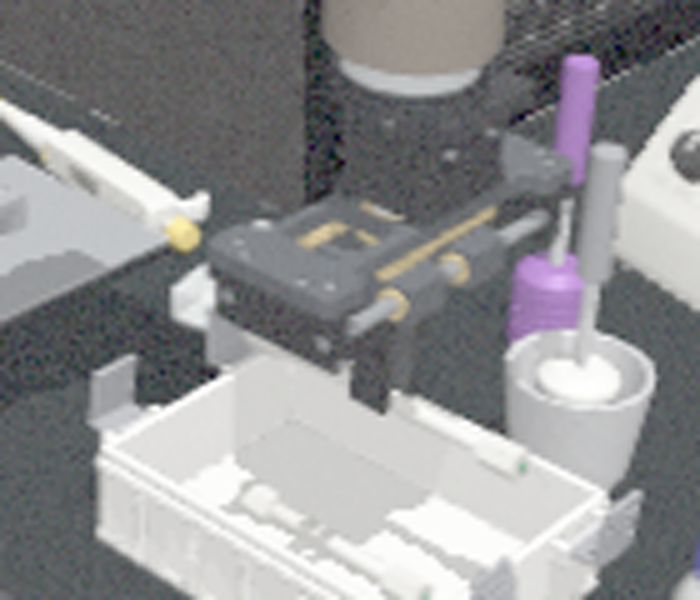

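Call:
play_rows(deltas=[255,0,25,0,0,255,0,20,0,0,255,0,15,0,0,255,0,8,0,0,255,0,5,0,0,255,0,0,0,0,255,0,0,0,0,230,0,0,0,0,205,0,0,0,0,205,0,0,0,0])

```text
time_s: 55.0
tcp_pos: [0.5309, -0.1221, -0.0263]
ee_rot: [[-0.058, 0.001, -0.998], [0.998, -0.0, -0.058], [-0.0, -1.0, -0.001]]
wrist_force: [-0.7, -0.6, 0.2]
gripper_width: 0.172
```

Call:
play_rows(deltas=[205,0,0,0,0,205,0,0,0,0,205,0,-10,0,0,205,0,-20,0,0,205,0,-40,0,0,205,0,-40,0,0,205,0,-40,0,0,205,0,-20,0,-0.14,205,0,0,0,-0.14,205,0,0,0,-0.14])

```text
time_s: 56.0
tcp_pos: [0.5309, -0.122, 0.1451]
ee_rot: [[-0.465, 0.003, -0.885], [0.885, 0.0, -0.465], [-0.001, -1.0, -0.003]]
wrist_force: [0.4, 0.1, -0.2]
gripper_width: 0.197
```

Call:
play_rows(deltas=[138,0,0,0,-0.14,138,0,0,0,-0.14,138,0,0,0,-0.14,138,0,0,0,-0.14,138,0,0,0,-0.14,138,0,0,0,-0.14,138,0,0,0,-0.14,138,0,0,0,-0.1,138,0,0,0,0,138,0,0,0,0])

```text
time_s: 57.0
tcp_pos: [0.5304, -0.1221, 0.1436]
ee_rot: [[-1.0, 0.001, -0.015], [0.015, -0.0, -1.0], [-0.001, -1.0, 0.0]]
wrist_force: [0.7, 0.5, -0.4]
gripper_width: 0.461
```

Run:
```python
from br import *
s=r.sense(); print(s["tcp_pos"],s["ee_rot"].round(3))
c=cap("top"); g=cv2.cvtColor(c["img"],cv2.COLOR_BGR2GRAY); hsv=cv2.cvtColor(c["img"],cv2.COLOR_BGR2HSV)
crop(c,180,140,260,240,"t30.png")
c=bright("scene",(180,130,370,290),"s30.png",2)
```

```text
[ 0.53040888 -0.1221095   0.14357674] [[-1.     0.001 -0.015]
 [ 0.015 -0.    -1.   ]
 [-0.001 -1.     0.   ]]
t30.png scale 6.0
s30.png scale 3.75
```

View pics/t30.png

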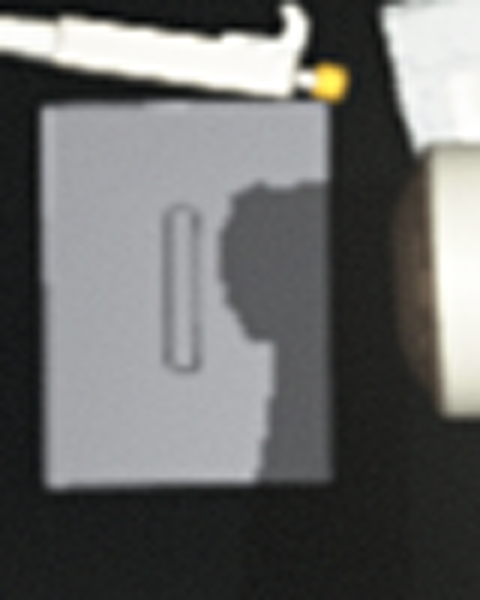

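View pics/s30.png

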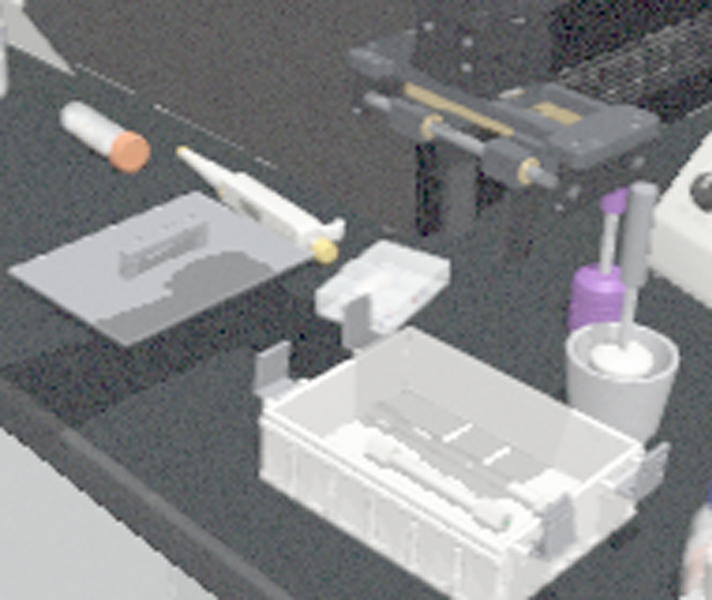

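Run:
```python
from h import *
c=cap("top"); 
P=np.array([ray(c,180+a/6,140+b/6,.015)[:2] for a,b in((42,105),(328,103),(333,482),(45,487))]); print(P,P.mean(0))
e=(P[0]+P[1]-P[2]-P[3])/2; print(np.linalg.norm(e),np.degrees(np.arctan2(e[1],e[0])))
f=(P[0]+P[3]-P[1]-P[2])/2; print(np.linalg.norm(f),np.degrees(np.arctan2(f[1],f[0]))-90)
print("handle",ray(c,180+182/6,140+289/6,.041), [ray(c,180+a/6,140+b/6,.041)[:2] for a,b in((182,206),(181,371))])
print(r.sense()["joints"].round(1))
```

```text
[[0.6389145  0.30384071]
 [0.64229069 0.1516197 ]
 [0.44143924 0.1452104 ]
 [0.43657734 0.29637323]] [0.53980544 0.22426101]
0.20171367389526312 1.9712035049990624
0.15174783545760345 1.5554303529903137
handle [0.54008858 0.22384467 0.041     ] [array([0.58319557, 0.22488285]), array([0.49774581, 0.22334011])]
[  4.1  16.1 -14.4  -0.  -59.5  85.1]
```

Call:
play_rows(deltas=[138,0,0,0,-0.047,138,-2,0,-40,0,138,-3,0,-48,0,138,-3,0,-48,0,138,-3,0,-48,0,138,-3,0,-48,0,138,-3,0,-48,0,138,-3,0,-48,0,138,0,0,-18,0,138,0,0,0,0])

```text
time_s: 58.25
tcp_pos: [0.5384, 0.2268, 0.1426]
ee_rot: [[-0.999, -0.0, 0.037], [-0.037, -0.0, -0.999], [0.0, -1.0, 0.0]]
wrist_force: [-0.2, -0.5, 0.2]
gripper_width: 0.461
```

Call:
play_rows(deltas=[138,0,30,0,0,138,0,30,0,0,138,0,20,0,0,138,0,0,0,0,138,0,0,0,0,138,0,0,0,0,138,0,0,0,0,138,0,0,0,0,138,0,0,0,0,138,0,0,0,0])

```text
time_s: 59.25
tcp_pos: [0.5387, 0.2245, 0.0634]
ee_rot: [[-0.999, 0.0, 0.034], [-0.034, 0.0, -0.999], [-0.0, -1.0, -0.0]]
wrist_force: [0.9, -0.0, 0.3]
gripper_width: 0.463
```

Run:
```python
from br import *
s=r.sense(); print(s["tcp_pos"],s["ee_rot"].round(3))
c=bright("scene",(160,110,290,230),"s31.png",2); c=bright("top",(160,130,270,240),"t31.png",2)
```

```text
[0.53865408 0.22451568 0.06337174] [[-0.999  0.     0.034]
 [-0.034  0.    -0.999]
 [-0.    -1.    -0.   ]]
s31.png scale 5.0
t31.png scale 5.454545454545454
```

View pics/s31.png

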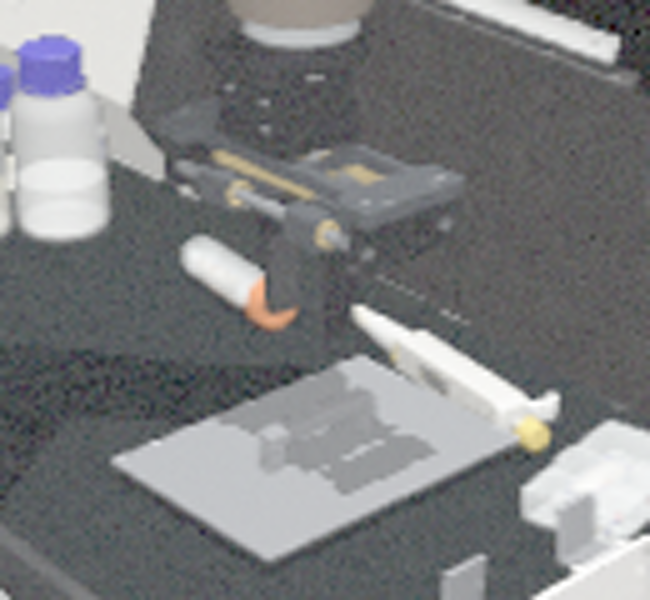

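View pics/t31.png

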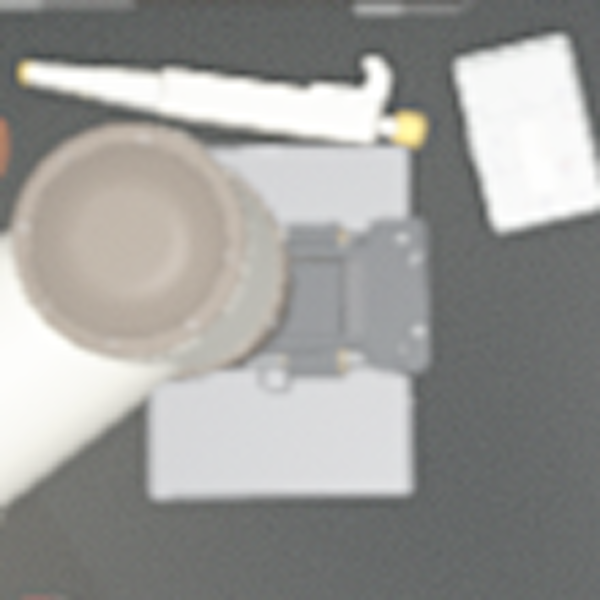

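Call:
play_rows(deltas=[138,-1,25,0,0,138,0,20,0,0,138,0,15,0,0,138,0,10,0,0,138,0,5,0,0,138,0,3,0,0,138,0,0,0,0,138,0,0,0,0,138,0,0,0,0,138,0,0,0,0])

```text
time_s: 60.55
tcp_pos: [0.5398, 0.2246, -0.0144]
ee_rot: [[-0.999, 0.001, 0.034], [-0.034, 0.001, -0.999], [-0.001, -1.0, -0.001]]
wrist_force: [-0.4, 0.3, -0.2]
gripper_width: 0.455
```

Call:
play_rows(deltas=[200,0,0,0,0,230,0,0,0,0,255,0,0,0,0,255,0,0,0,0,255,0,0,0,0,255,0,0,0,0,255,0,0,0,0,255,0,0,0,0,255,0,0,0,0,255,0,0,0,0])

```text
time_s: 61.55
tcp_pos: [0.5395, 0.2243, -0.015]
ee_rot: [[-0.999, -0.0, 0.034], [-0.034, -0.0, -0.999], [0.0, -1.0, 0.0]]
wrist_force: [-0.8, -0.4, 1.2]
gripper_width: 0.16
```

Call:
play_rows(deltas=[255,0,-5,0,0,255,0,-15,0,0,255,0,-25,0,0,255,0,-30,0,0,255,0,-30,0,0,255,0,-25,0,0,255,0,0,0,0,255,0,0,0,0,255,0,0,0,0,255,0,0,0,0])

```text
time_s: 62.55
tcp_pos: [0.5385, 0.2238, 0.1132]
ee_rot: [[-0.999, -0.003, 0.034], [-0.034, -0.002, -0.999], [0.003, -1.0, 0.002]]
wrist_force: [1.0, 0.3, -2.4]
gripper_width: 0.156
```

Run:
```python
from br import *
s=r.sense(); print(s["tcp_pos"],s["ee_rot"].round(3),s["wrist_force"])
c=bright("scene",(160,100,290,200),"s32.png",2); c=bright("top",(160,130,270,240),"t32.png",2)
```

```text
[0.53854092 0.22381412 0.11315831] [[-0.999 -0.003  0.034]
 [-0.034 -0.002 -0.999]
 [ 0.003 -1.     0.002]] [ 0.96237458  0.2568665  -2.40127456]
s32.png scale 6.0
t32.png scale 5.454545454545454
```

View pics/s32.png

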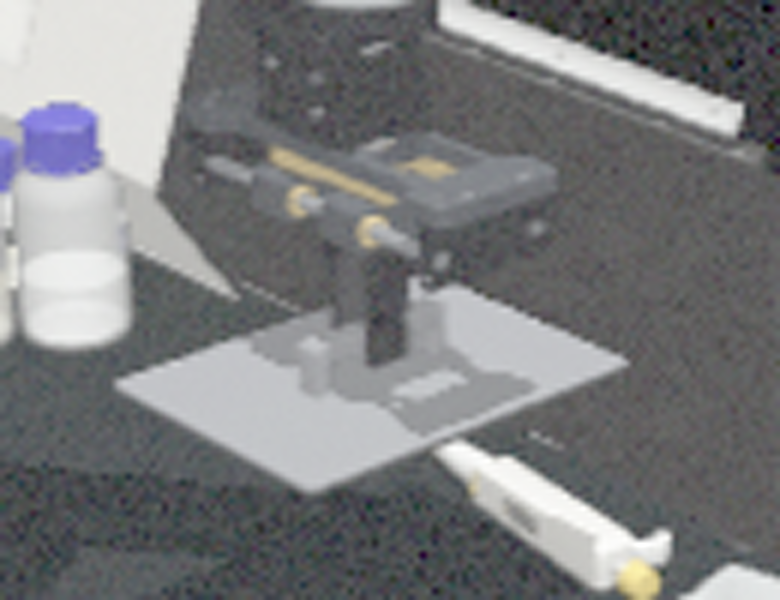

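View pics/t32.png

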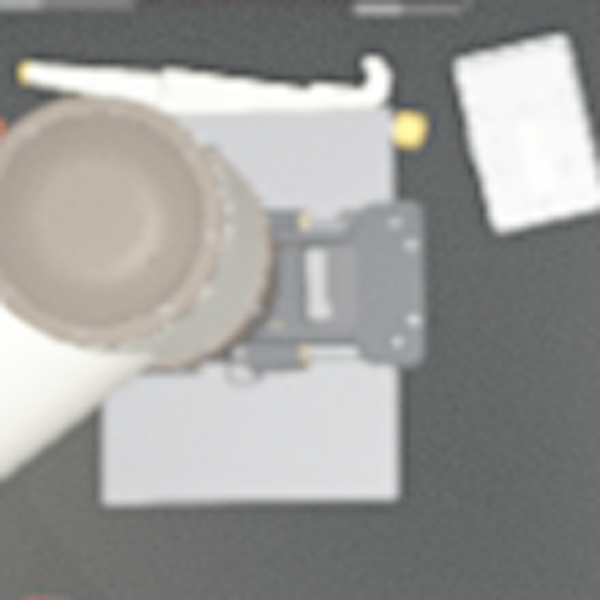

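Call:
play_rows(deltas=[255,2,0,20,0,255,5,0,35,0,255,5,0,40,0,255,5,0,40,0,255,5,0,40,0,255,5,0,40,0,255,5,0,40,0,255,5,0,40,0,255,5,0,35,0,255,4,0,17,0])

```text
time_s: 63.85
tcp_pos: [0.5042, -0.127, 0.1152]
ee_rot: [[-1.0, -0.0, 0.031], [-0.031, -0.0, -1.0], [0.0, -1.0, 0.0]]
wrist_force: [0.1, 0.4, -1.4]
gripper_width: 0.159
```

Call:
play_rows(deltas=[255,0,0,0,0.05,255,0,0,0,0.11,255,0,0,0,0.12,255,0,0,0,0.12,255,0,0,0,0.12,255,0,0,0,0.12,255,0,0,0,0.12,255,0,0,0,0.12,255,0,0,0,0.12,255,0,0,0,0.12])

```text
time_s: 64.85
tcp_pos: [0.5048, -0.1246, 0.1152]
ee_rot: [[-0.461, -0.0, -0.887], [0.887, -0.0, -0.461], [0.0, -1.0, 0.0]]
wrist_force: [-0.2, -0.3, -2.7]
gripper_width: 0.157
```

Call:
play_rows(deltas=[255,0,0,0,0.12,255,0,0,0,0.12,255,0,0,0,0.12,255,0,0,0,0.065,255,0,0,0,0,255,0,0,0,0,255,0,0,0,0,255,0,0,0,0,255,0,0,0,0,255,0,0,0,0])

```text
time_s: 65.85
tcp_pos: [0.5055, -0.1239, 0.115]
ee_rot: [[-0.06, -0.0, -0.998], [0.998, 0.0, -0.06], [0.0, -1.0, 0.0]]
wrist_force: [0.4, 0.0, -2.5]
gripper_width: 0.158
```

Run:
```python
from br import *
s=r.sense(); print(s["tcp_pos"],s["ee_rot"].round(3),s["wrist_force"],s["gripper_width"])
c=bright("scene",(220,120,380,260),"s33.png",2); c=bright("top",(260,130,390,240),"t33.png",2)
```

```text
[ 0.50547543 -0.12393749  0.1150431 ] [[-0.06  -0.    -0.998]
 [ 0.998  0.    -0.06 ]
 [ 0.    -1.     0.   ]] [ 3.73902556e-01  2.11957751e-03 -2.49729385e+00] 0.158341557199927
s33.png scale 4.285714285714286
t33.png scale 5.454545454545454
```

View pics/s33.png

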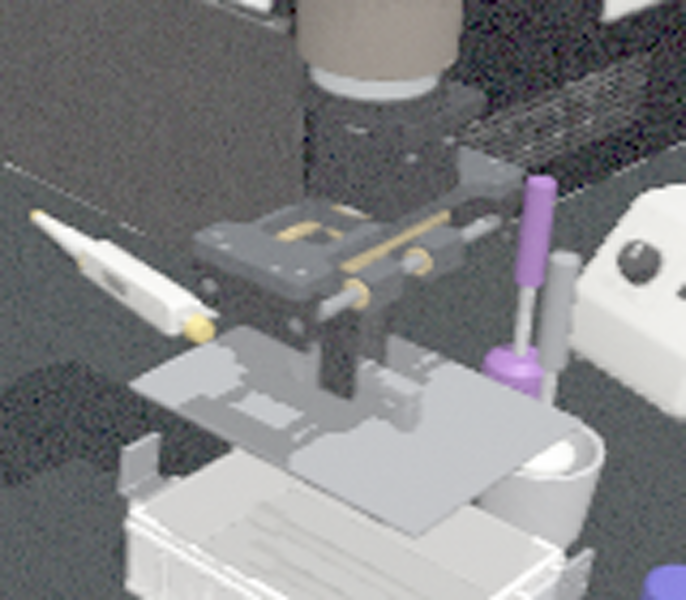

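View pics/t33.png

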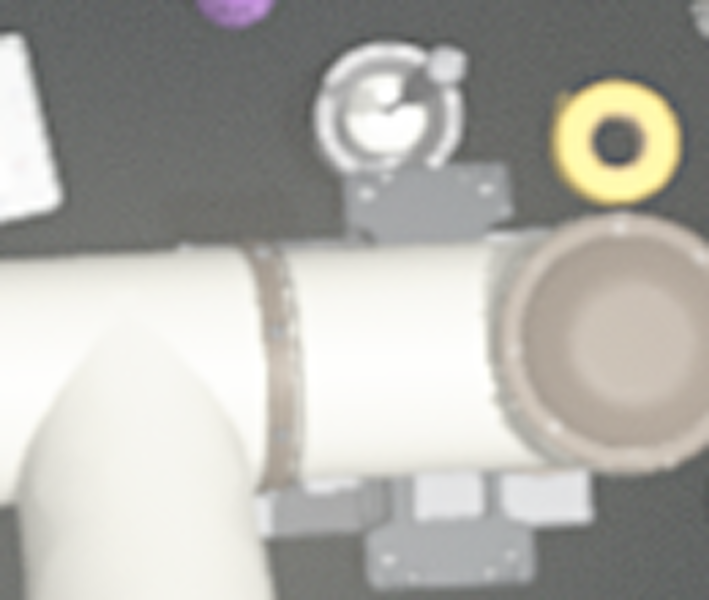

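Run:
```python
from br import *
c=bright("scene",(240,180,370,250),"s34.png",3)
k=30/7
P=[ray(c,220+a/k,120+b/k,.143)[:2] for a,b in((130,382),(418,534),(587,418))]; print(P, (P[0]+P[2])/2)
for i,j in((0,1),(1,2)): e=P[j]-P[i]; print(np.linalg.norm(e),np.degrees(np.arctan2(e[1],e[0])))
```

```text
s34.png scale 6.153846153846154
[array([ 0.42686132, -0.02983011]), array([ 0.43961892, -0.23176364]), array([ 0.59176925, -0.2220567 ])] [ 0.50931528 -0.12594341]
0.2023361228418574 -86.38501632206383
0.15245965865482003 3.6504310158197617
```

View pics/s34.png

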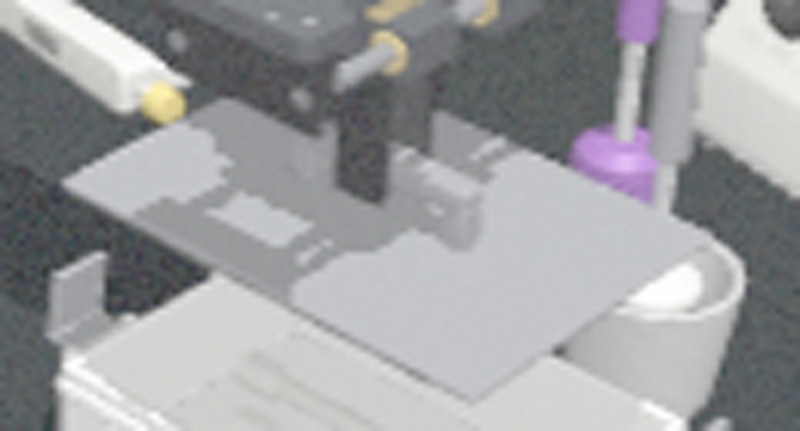

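Run:
```python
from h import *
c=cap("top")
print(ray(c,280+143/8,160+440/8,.014),ray(c,280+510/8,160+423/8,.014),"A mid",ray(c,280+326/8,160+431/8,.014))
print("B",ray(c,280+323/8,160+348/8,.014))
# inner rim edges from t28 : inner top edge y~160 (at x=330), inner bottom ~ 515 at z~.058 rim outer: 135 , 540
for a,b in((330,135),(330,540)): print(ray(c,280+a/8,160+b/8,.058))
```

```text
[ 0.46111745 -0.0514467   0.014     ] [ 0.46997206 -0.19643983  0.014     ] A mid [ 0.46573732 -0.12372259  0.014     ]
B [ 0.49848047 -0.12252646  0.014     ]
[ 0.57866028 -0.11677409  0.058     ]
[ 0.42462    -0.11679614  0.058     ]
```

Call:
play_rows(deltas=[255,1,0,1,0,255,0,15,0,0,255,0,15,0,0,255,0,10,0,0,255,0,10,0,0,255,0,5,0,0,255,0,5,0,0,255,0,0,0,0,255,0,0,0,0,255,0,0,0,0])

```text
time_s: 67.4
tcp_pos: [0.5048, -0.123, 0.0555]
ee_rot: [[-0.06, 0.001, -0.998], [0.998, -0.0, -0.06], [-0.0, -1.0, -0.001]]
wrist_force: [1.3, -0.2, -2.4]
gripper_width: 0.158
```

Run:
```python
from br import *
s=r.sense(); print(s["tcp_pos"],s["wrist_force"])
c=bright("scene",(235,190,365,290),"s35.png",3)
```

```text
[ 0.50484602 -0.12301979  0.05552096] [ 1.28454227 -0.18618821 -2.41488018]
s35.png scale 6.0
```

View pics/s35.png

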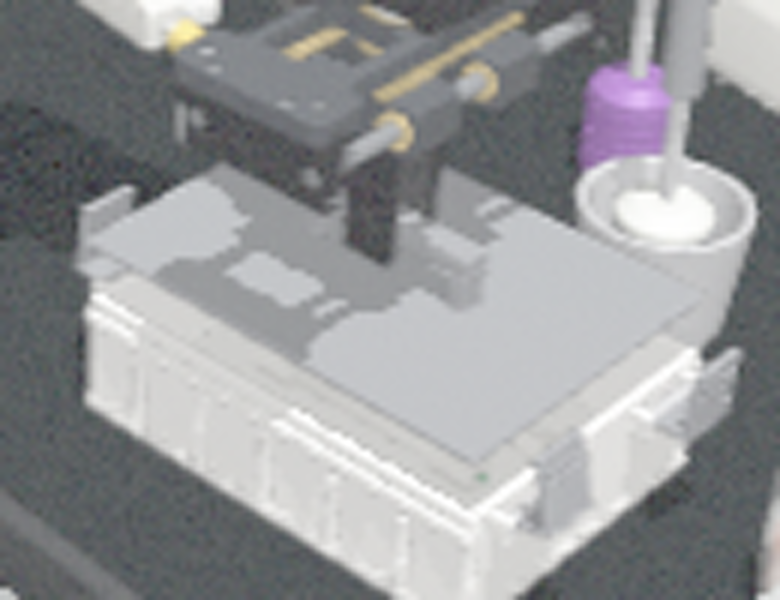

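Call:
play_rows(deltas=[255,0,5,0,0,255,0,5,0,0,255,0,3,0,0,255,0,3,0,0,255,0,3,0,0,255,0,2,0,0,255,0,0,0,0,255,0,0,0,0,255,0,0,0,0,255,0,0,0,0])

```text
time_s: 68.6
tcp_pos: [0.5045, -0.123, 0.0342]
ee_rot: [[-0.06, 0.0, -0.998], [0.998, -0.0, -0.06], [-0.0, -1.0, -0.0]]
wrist_force: [-0.0, 0.3, -2.1]
gripper_width: 0.157
```

Run:
```python
from br import *
s=r.sense(); print(s["tcp_pos"],s["wrist_force"])
c=bright("scene",(235,190,365,290),"s36.png",3)
```

```text
[ 0.5045296  -0.1230109   0.03421036] [-0.04377755  0.27934469 -2.1402167 ]
s36.png scale 6.0
```

View pics/s36.png

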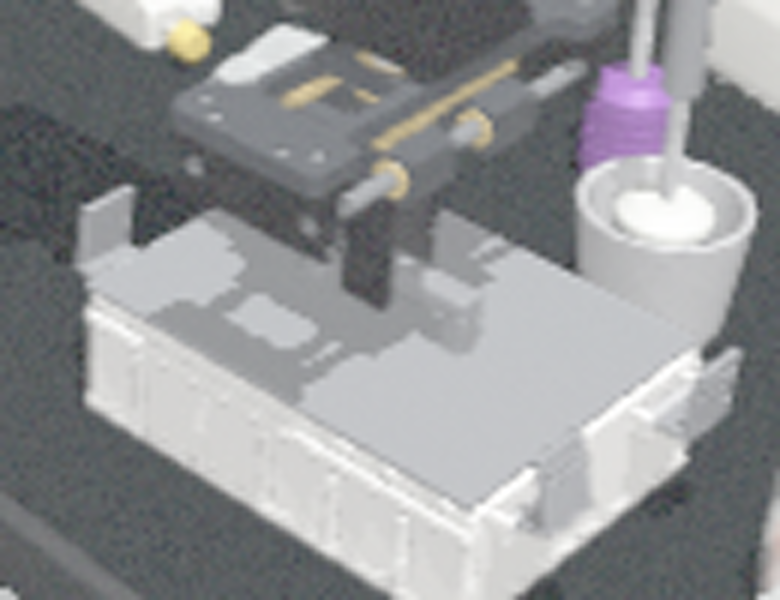

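Call:
play_rows(deltas=[255,0,1,0,0,255,0,1,0,0,255,0,0,0,0,255,0,0,0,0,255,0,0,0,0,255,0,0,0,0,255,0,0,0,0,255,0,0,0,0,255,0,0,0,0,255,0,0,0,0])

```text
time_s: 69.8
tcp_pos: [0.5045, -0.123, 0.0327]
ee_rot: [[-0.06, 0.0, -0.998], [0.998, -0.0, -0.06], [-0.0, -1.0, -0.0]]
wrist_force: [-3.0, 1.6, 5.1]
gripper_width: 0.16
```

Call:
play_rows(deltas=[255,0,1,0,0,255,0,0,0,0,255,0,0,0,0,255,0,0,0,0,255,0,-1,0,0,200,0,0,0,0,138,0,0,0,0,138,0,0,0,0,138,0,0,0,0,138,0,0,0,0])

```text
time_s: 70.8
tcp_pos: [0.5044, -0.123, 0.0319]
ee_rot: [[-0.06, -0.0, -0.998], [0.998, -0.0, -0.06], [-0.0, -1.0, 0.0]]
wrist_force: [0.5, 0.4, -0.0]
gripper_width: 0.437
```

Call:
play_rows(deltas=[138,0,-10,0,0,138,0,-20,0,0,138,0,-30,0,0,138,0,-30,0,0,138,0,-20,0,0,255,0,0,0,0,255,0,0,0,0,255,0,0,0,0,255,0,0,0,0,255,0,0,0,0])

```text
time_s: 71.8
tcp_pos: [0.5039, -0.123, 0.1412]
ee_rot: [[-0.06, -0.002, -0.998], [0.998, -0.0, -0.06], [0.0, -1.0, 0.002]]
wrist_force: [-0.1, -0.2, -0.1]
gripper_width: 0.089
```

Run:
```python
from br import *
s=r.sense(); print(s["tcp_pos"],s["wrist_force"])
c=bright("scene",(235,190,365,290),"s37.png",3)
```

```text
[ 0.50388578 -0.12301798  0.14115324] [-0.14341525 -0.15644618 -0.06941127]
s37.png scale 6.0
```

View pics/s37.png

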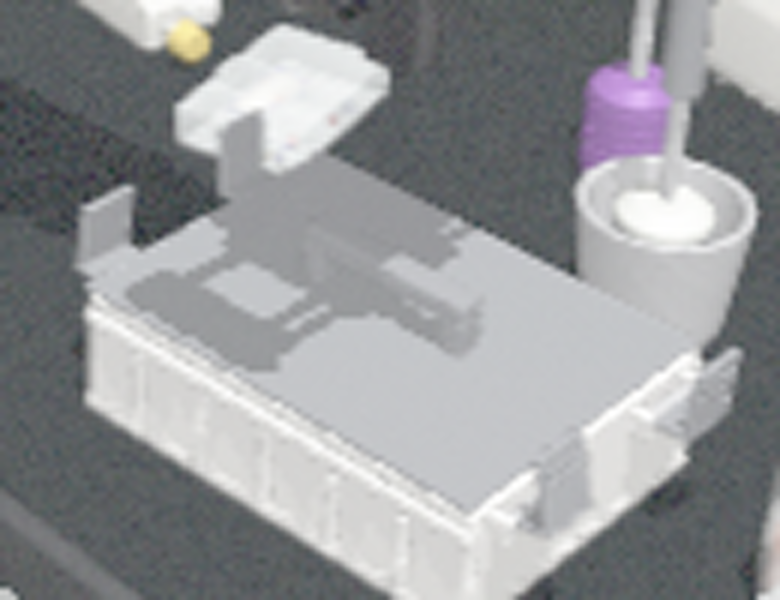

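Call:
play_rows(deltas=[255,30,0,10,0,255,40,0,20,0,255,40,0,14,0,255,38,0,0,0,255,0,30,0,0,255,0,30,0,0,255,0,30,0,0,255,0,15,0,0,255,0,0,0,0,255,0,0,0,0])

```text
time_s: 73.0
tcp_pos: [0.4521, 0.0222, 0.0374]
ee_rot: [[-0.06, 0.0, -0.998], [0.998, -0.0, -0.06], [-0.0, -1.0, -0.0]]
wrist_force: [0.5, -0.1, 0.6]
gripper_width: 0.008
```

Run:
```python
from br import *
s=r.sense(); print(s["tcp_pos"],s["wrist_force"],s["gripper_width"])
c=bright("scene",(225,170,365,290),"s38.png",3); c=bright("top",(265,160,385,240),"t38.png",2)
# bottle
b=cap("scene"); crop(b,340,240,420,345,"s39.png")
a=np.radians(3.35); R=np.array([[np.cos(a),-np.sin(a)],[np.sin(a),np.cos(a)]]); print("box frame",R.T@(s["tcp_pos"][:2]-[.5042,-.124]))
```

```text
[0.45211293 0.02216619 0.03739892] [ 0.54153307 -0.14062511  0.62736543] 0.008274456341048059
s38.png scale 5.0
t38.png scale 6.666666666666667
s39.png scale 5.714285714285714
box frame [-0.04345681  0.14896014]
```

View pics/s38.png

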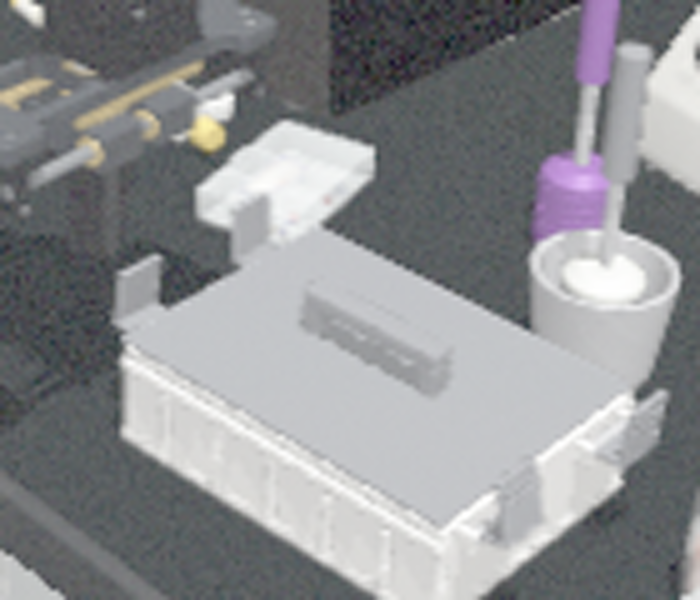

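View pics/t38.png

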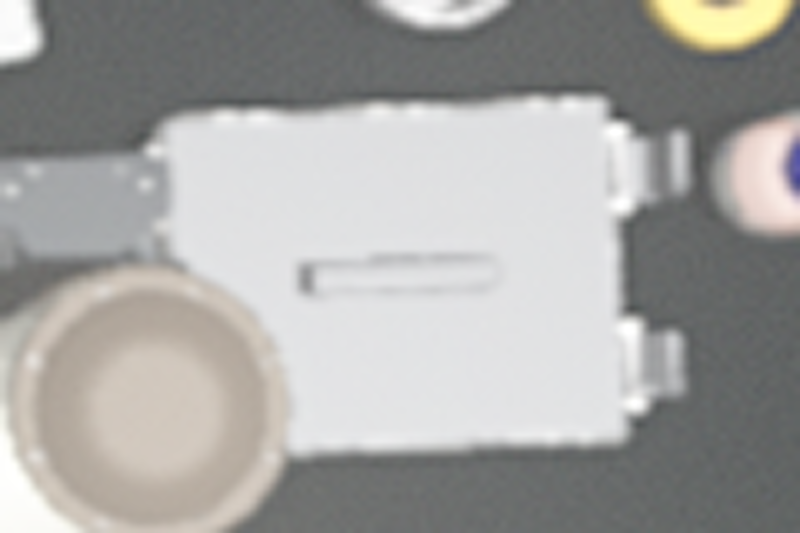

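View pics/s39.png

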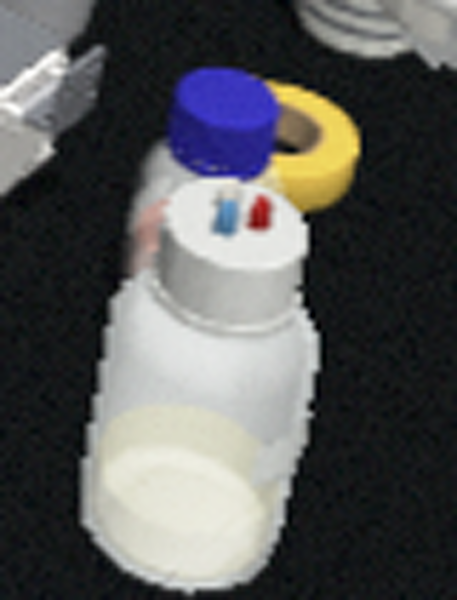

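Call:
play_rows(deltas=[255,-10,1,1,0,255,-6,0,0,0,255,-6,0,0,0,255,-6,0,0,0,255,-6,0,0,0,255,-6,0,0,0,255,0,0,0,0,255,0,0,0,0,255,0,0,0,0,255,0,0,0,0])

```text
time_s: 74.4
tcp_pos: [0.4539, -0.018, 0.0366]
ee_rot: [[-0.06, 0.002, -0.998], [0.998, 0.0, -0.06], [0.0, -1.0, -0.002]]
wrist_force: [0.0, -0.5, 5.5]
gripper_width: 0.007
```

Run:
```python
from br import *
s=r.sense(); print(s["tcp_pos"],s["wrist_force"],s["gripper_width"])
c=bright("scene",(225,180,315,250),"s40.png",3)
```

```text
[ 0.45390818 -0.01801249  0.03656619] [ 0.02942849 -0.51339567  5.48547121] 0.006862332038286717
s40.png scale 8.571428571428571
```

View pics/s40.png

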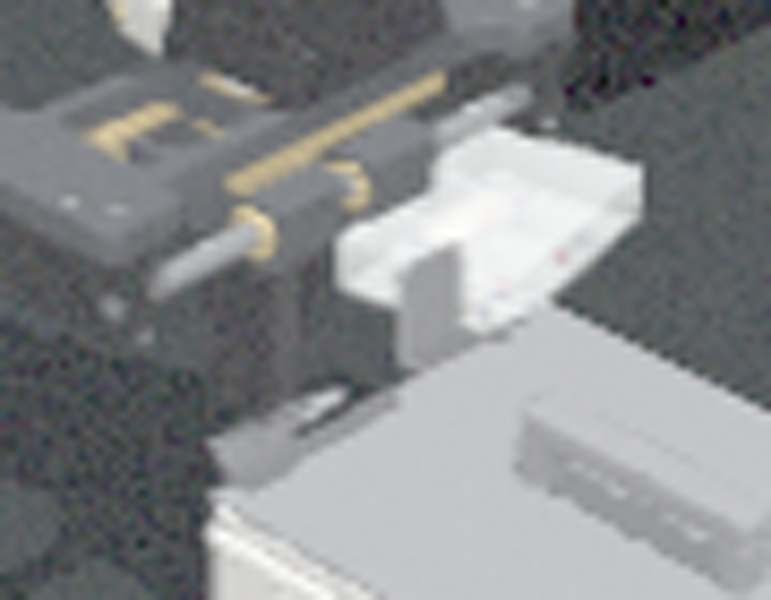

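Call:
play_rows(deltas=[255,-6,0,0,0,255,-6,0,0,0,255,-4,0,0,0,255,0,1,0,0,255,0,1,0,0,255,0,1,0,0,255,0,1,0,0,255,0,0,0,0,255,0,0,0,0,255,0,0,0,0])

```text
time_s: 75.6
tcp_pos: [0.454, -0.034, 0.0322]
ee_rot: [[-0.06, 0.0, -0.998], [0.998, -0.0, -0.06], [-0.0, -1.0, -0.0]]
wrist_force: [-0.4, -2.8, 4.6]
gripper_width: 0.002
```

Run:
```python
from br import *
s=r.sense(); print(s["tcp_pos"],s["wrist_force"],s["gripper_width"])
c=bright("scene",(225,180,315,250),"s41.png",3)
```

```text
[ 0.45402086 -0.03404386  0.03217542] [-0.35519812 -2.8129462   4.645363  ] 0.0015682943028920268
s41.png scale 8.571428571428571
```

View pics/s41.png

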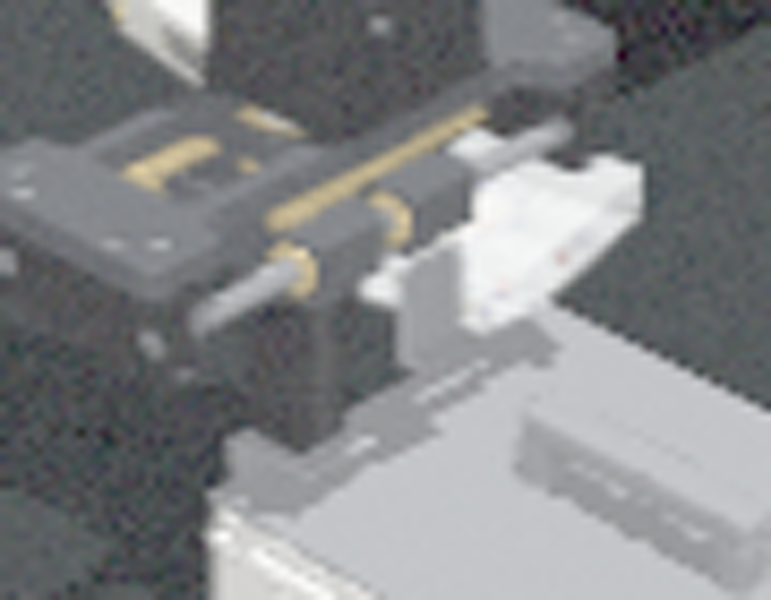

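Call:
play_rows(deltas=[255,0,1,0,0,255,0,1,0,0,255,0,1,0,0,255,0,0,0,0,255,0,0,0,0,255,0,0,0,0,255,0,0,0,0,255,0,0,0,0,255,0,0,0,0,255,0,0,0,0])

```text
time_s: 76.8
tcp_pos: [0.4543, -0.0347, 0.0297]
ee_rot: [[-0.061, 0.0, -0.998], [0.998, -0.001, -0.061], [-0.001, -1.0, -0.0]]
wrist_force: [0.2, -7.4, 7.5]
gripper_width: 0.003
```

Run:
```python
from br import *
s=r.sense(); print(s["tcp_pos"],s["wrist_force"],s["gripper_width"])
c=bright("scene",(225,180,315,250),"s42.png",3)
```

```text
[ 0.4542767  -0.03471813  0.02968537] [ 0.20945576 -7.39112521  7.46661932] 0.002794495355320427
s42.png scale 8.571428571428571
```

View pics/s42.png

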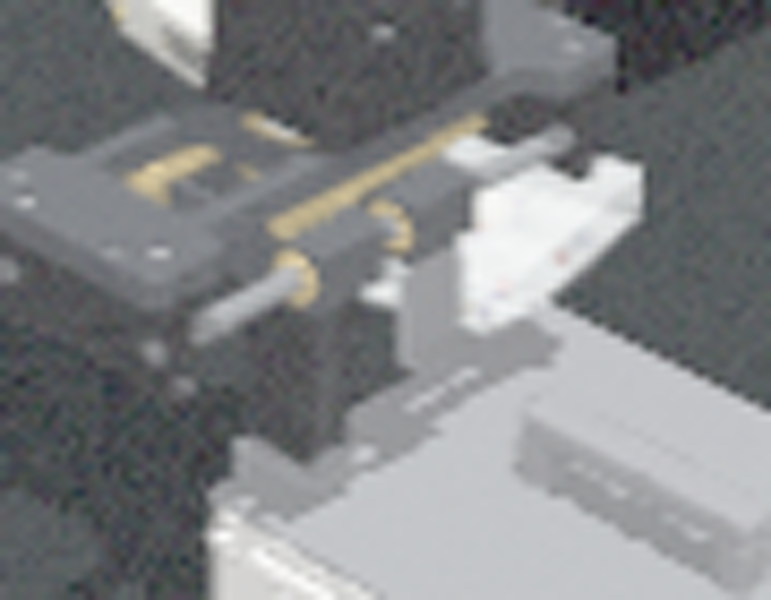

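Call:
play_rows(deltas=[255,0,-10,0,0,255,0,-20,0,0,255,0,-30,0,0,255,0,-20,0,0,255,0,0,0,0,255,0,0,0,0,255,0,0,0,0,255,0,0,0,0,255,0,0,0,0,255,0,0,0,0])

```text
time_s: 78.0
tcp_pos: [0.4537, -0.0339, 0.1085]
ee_rot: [[-0.06, -0.001, -0.998], [0.998, -0.0, -0.06], [-0.0, -1.0, 0.001]]
wrist_force: [-0.6, -0.1, 0.0]
gripper_width: 0.004
```

Run:
```python
from br import *
s=r.sense(); print(s["tcp_pos"],s["wrist_force"],s["gripper_width"])
c=bright("scene",(225,180,315,250),"s43.png",3)
```

```text
[ 0.45369097 -0.0339026   0.10851982] [-0.63540324 -0.08262847  0.00771177] 0.0039766292672883735
s43.png scale 8.571428571428571
```

View pics/s43.png

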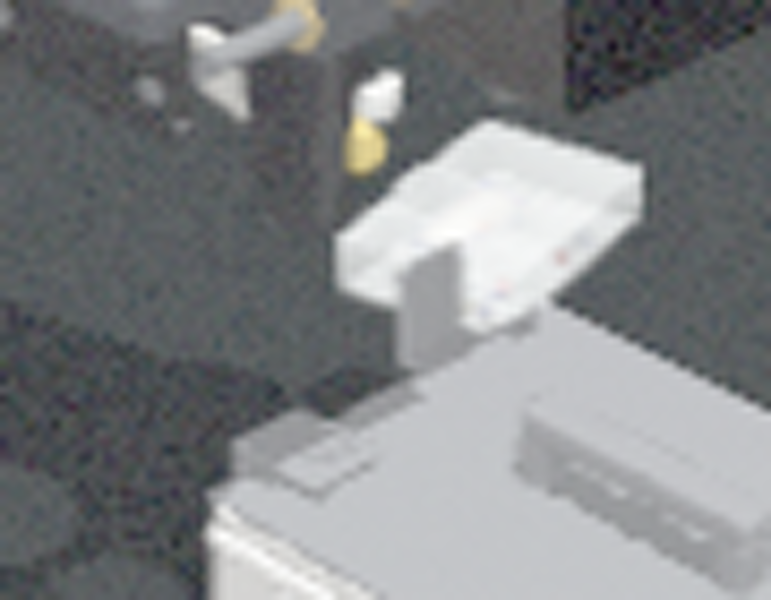

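```bash
cat >> br.py <<'E'
a=np.radians(3.35); RB=np.array([[np.cos(a),-np.sin(a)],[np.sin(a),np.cos(a)]]); B0=np.array([.5042,-.124])
def bw(x,y,z): return np.array([*(B0+RB@[x,y]),z])
E
python3 - <<'E'
from br import *
c=cap("scene"); im=np.mean([cap("scene")["img"].astype(float) for i in range(3)],0); im=(255*(im/255)**.4).astype(np.uint8)
k=12; u0,v0=240,220; crp=cv2.resize(im[v0:v0+45,u0:u0+60],None,fx=k,fy=k,interpolation=cv2.INTER_CUBIC)
for z,y0,y1,col in((.0685,.075,.109,(0,0,255)),(.063,.07,.101,(0,255,0))):
    P=[(proj(c,bw(x,y,z))-[u0,v0]+.5)*k for x,y in((-.059,y0),(-.031,y0),(-.031,y1),(-.059,y1))]
    cv2.polylines(crp,[np.int32(P)],True,col,1)
cv2.imwrite("pics/s44.png",crp)
E
```

```text
(no output)
```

View pics/s44.png

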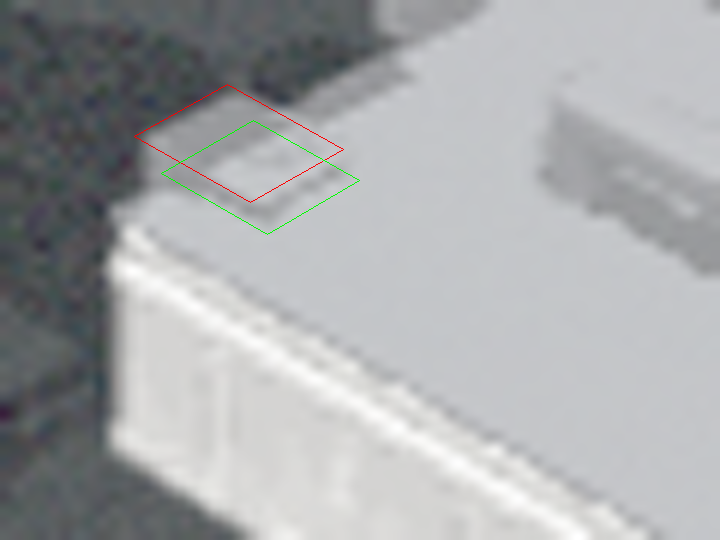

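Run:
```python
from br import *
c=cap("top")
f=lambda u,v,z:(RB.T@(ray(c,u,v,z)[:2]-B0)*1000).round(1)
print("bottle left edge",[f(371.8,186,z) for z in(0.01,.04,.07)])
print("rr tab outer",f(265+690/6.667-.42,160+160/6.667-.42,.083),"inner top edge",f(265+668/6.667-.42,160+160/6.667-.42,.083))
print("fr tab outer",f(265+685/6.667-.42,160+362/6.667-.42,.083))
print("cap",f(391,183.5,.101), "big bottle left", f(391,220,.05))
```

```text
bottle left edge [array([  43. , -166.2]), array([  41.2, -156. ]), array([  39.3, -145.8])]
rr tab outer [  46.3 -130.7] inner top edge [  46.7 -120.9]
fr tab outer [ -43.7 -122.3]
cap [  42.3 -192.1] big bottle left [ -66. -204.]
```

Call:
play_rows(deltas=[255,-40,0,0,0,255,-45,0,-10,0,255,-45,0,-20,0,255,-45,0,-20,0,255,-40,0,-20,0,255,-24,0,-20,0,255,0,0,0,0,255,0,0,0,0,255,0,0,0,0,255,0,0,0,0])

```text
time_s: 79.45
tcp_pos: [0.5577, -0.2661, 0.1094]
ee_rot: [[-0.061, 0.0, -0.998], [0.998, 0.0, -0.061], [0.0, -1.0, -0.0]]
wrist_force: [-0.0, 0.6, 0.7]
gripper_width: 0.003
```

Run:
```python
from br import *
s=r.sense(); print(s["tcp_pos"],s["ee_rot"].round(3)[0]); print(RB.T@(s["tcp_pos"][:2]-B0))
c=bright("scene",(300,150,420,280),"s45.png",3);c=bright("top",(300,150,410,240),"t45.png",3)
```

```text
[ 0.55770191 -0.26609403  0.10942363] [-0.061  0.    -0.998]
[ 0.04510719 -0.14497761]
s45.png scale 4.615384615384615
t45.png scale 6.666666666666667
```

View pics/s45.png

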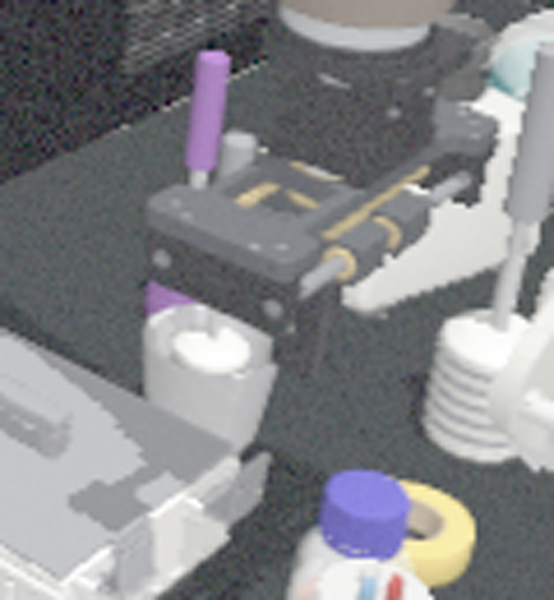

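View pics/t45.png

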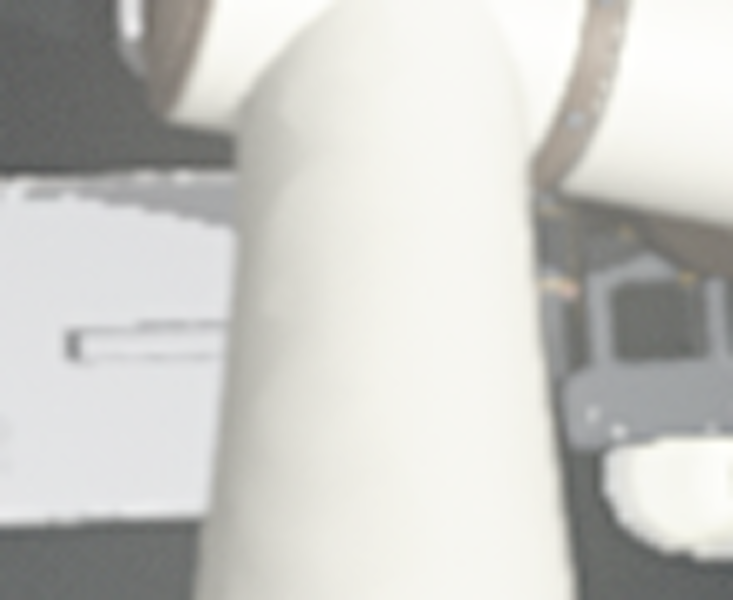

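Call:
play_rows(deltas=[255,-1,20,0,0,255,0,20,0,0,255,0,15,0,0,255,0,10,0,0,255,0,6,0,0,255,0,4,0,0,255,0,0,0,0,255,0,0,0,0,255,0,0,0,0,255,0,0,0,0])

```text
time_s: 80.85
tcp_pos: [0.5585, -0.2681, 0.0346]
ee_rot: [[-0.06, 0.001, -0.998], [0.998, -0.0, -0.06], [-0.0, -1.0, -0.001]]
wrist_force: [0.4, 0.1, -0.5]
gripper_width: 0.007
```

Run:
```python
from br import *
s=r.sense(); print(s["tcp_pos"],s["wrist_force"]); print(RB.T@(s["tcp_pos"][:2]-B0))
c=bright("scene",(300,170,420,290),"s46.png",3)
```

```text
[ 0.55851398 -0.2681102   0.03461072] [ 0.40147579  0.08624139 -0.46642279]
[ 0.04580006 -0.14703779]
s46.png scale 5.0
```

View pics/s46.png

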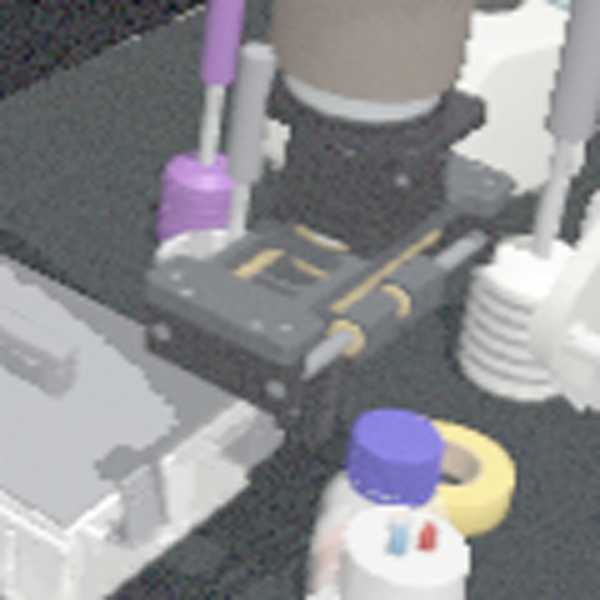

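Call:
play_rows(deltas=[255,6,0,0,0,255,6,0,0,0,255,6,0,0,0,255,6,0,0,0,255,6,0,0,0,255,6,0,0,0,255,6,0,0,0,255,6,0,0,0,255,5,0,0,0,255,0,0,0,0])

```text
time_s: 82.05
tcp_pos: [0.5546, -0.2141, 0.0337]
ee_rot: [[-0.061, -0.001, -0.998], [0.998, 0.001, -0.061], [0.001, -1.0, 0.001]]
wrist_force: [-0.0, 0.7, 1.6]
gripper_width: 0.01
```

Call:
play_rows(deltas=[255,2,1,0,0,255,0,1,0,0,255,0,1,0,0,255,0,1,0,0,255,0,0.5,0,0,255,0,0.5,0,0,255,0,0,0,0,255,0,0,0,0,255,0,0,0,0,255,0,0,0,0])

```text
time_s: 83.05
tcp_pos: [0.555, -0.2128, 0.0294]
ee_rot: [[-0.06, 0.0, -0.998], [0.998, 0.0, -0.06], [0.0, -1.0, -0.0]]
wrist_force: [-0.8, 4.9, 5.9]
gripper_width: 0.002
```

Run:
```python
from br import *
s=r.sense(); print(s["tcp_pos"],s["wrist_force"]); print(RB.T@(s["tcp_pos"][:2]-B0))
c=bright("scene",(300,190,400,270),"s47.png",3)
```

```text
[ 0.55501171 -0.21280415  0.02944736] [-0.78971102  4.90534903  5.93566577]
[ 0.04553559 -0.09162159]
s47.png scale 7.5
```

View pics/s47.png

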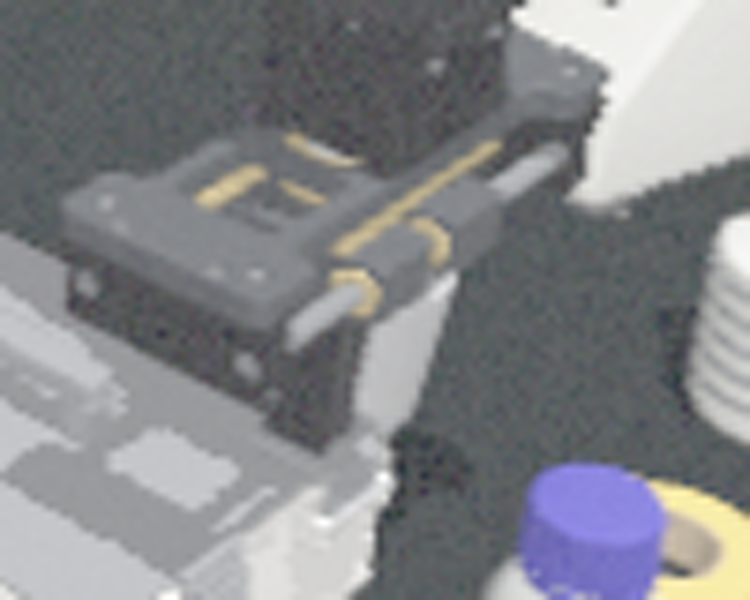

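Call:
play_rows(deltas=[255,0,1,0,0,255,0,1,0,0,255,0,0,0,0,255,0,0,0,0,255,0,0,0,0,255,0,0,0,0,255,0,0,0,0,255,0,0,0,0,255,0,0,0,0,255,0,0,0,0])

```text
time_s: 84.25
tcp_pos: [0.5551, -0.2128, 0.0293]
ee_rot: [[-0.061, 0.001, -0.998], [0.998, -0.0, -0.061], [-0.0, -1.0, -0.001]]
wrist_force: [-2.7, 6.1, 14.8]
gripper_width: 0.012
```

Call:
play_rows(deltas=[255,0,-10,0,0,255,0,-25,0,0,255,0,-35,0,0,255,0,-10,0,0,255,0,0,30,0,255,0,0,30,0,255,0,0,30,0,255,0,0,0,0,255,0,0,0,0,255,0,0,0,0])

```text
time_s: 85.25
tcp_pos: [0.466, -0.2188, 0.1069]
ee_rot: [[-0.06, 0.001, -0.998], [0.998, -0.0, -0.06], [-0.0, -1.0, -0.001]]
wrist_force: [0.6, 0.4, -0.1]
gripper_width: 0.005
```

Run:
```python
from br import *
s=r.sense(); print(s["tcp_pos"],s["wrist_force"]); print(RB.T@(s["tcp_pos"][:2]-B0))
c=bright("scene",(230,170,430,350),"s48.png",3); c=bright("top",(280,150,450,250),"t48.png",3)
c=cap("scene"); f=lambda u,v,z:(RB.T@(ray(c,u,v,z)[:2]-B0)*1000).round(1)
# big bottle cap top from scene and top
t=cap("top")
def tri(p,q):
    o1=-t["R"].T@t["t"];o2=-c["R"].T@c["t"]
    a=t["R"].T@np.array([(p[0]-t["cx"])/t["f"],(p[1]-t["cy"])/t["f"],1]);b=c["R"].T@np.array([(q[0]-c["cx"])/c["f"],(q[1]-c["cy"])/c["f"],1])
    k=np.linalg.lstsq(np.c_[a,-b],o2-o1,rcond=None)[0]; return o1+a*k[0],o2+b*k[1]
print(tri((421.5,223.5),(340+235/5.714,240+222/5.714)))
```

```text
[ 0.4659511  -0.21879363  0.10693122] [ 0.62830091  0.41244208 -0.10045822]
[-0.04372283 -0.09239657]
s48.png scale 3.3333333333333335
t48.png scale 4.705882352941177
(array([ 0.44305339, -0.38120909,  0.14129714]), array([ 0.4471594 , -0.38569924,  0.14333651]))
```

View pics/s48.png

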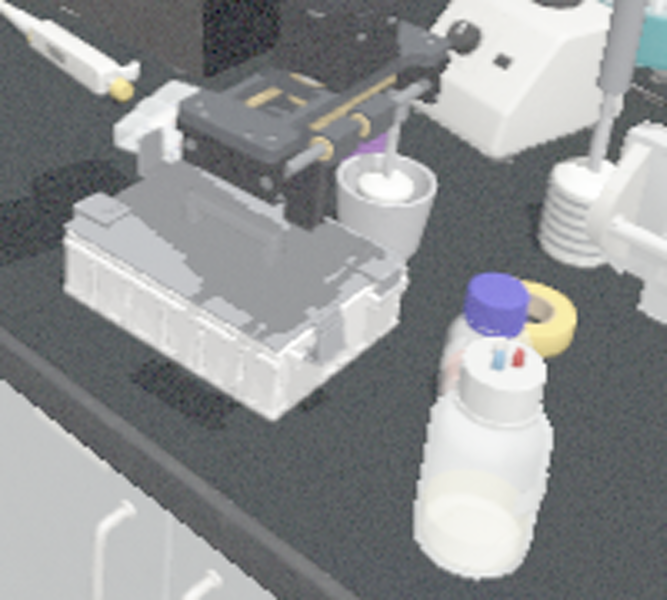

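View pics/t48.png

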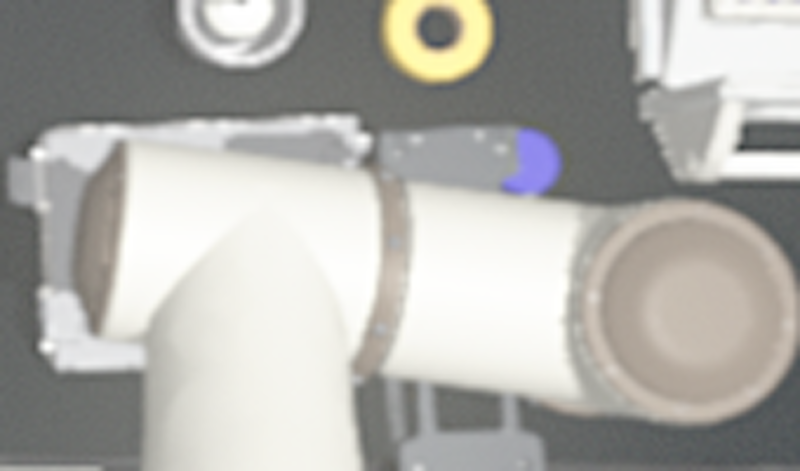

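Call:
play_rows(deltas=[255,-25,0,1,0,255,-25,0,0,0,255,0,20,0,0,255,0,20,0,0,255,0,15,0,0,255,0,10,0,0,255,0,5,0,0,255,0,3,0,0,255,0,0,0,0,255,0,0,0,0])

```text
time_s: 86.75
tcp_pos: [0.4676, -0.2686, 0.0347]
ee_rot: [[-0.06, 0.001, -0.998], [0.998, -0.0, -0.06], [-0.001, -1.0, -0.001]]
wrist_force: [-0.0, -0.2, 0.7]
gripper_width: 0.004
```

Run:
```python
from br import *
s=r.sense(); print(s["tcp_pos"],s["wrist_force"]); print(RB.T@(s["tcp_pos"][:2]-B0))
c=bright("scene",(270,190,400,300),"s49.png",3)
```

```text
[ 0.46760492 -0.26863798  0.03468263] [-0.02142964 -0.24759514  0.70304542]
[-0.0449845  -0.14225238]
s49.png scale 5.454545454545454
```

View pics/s49.png

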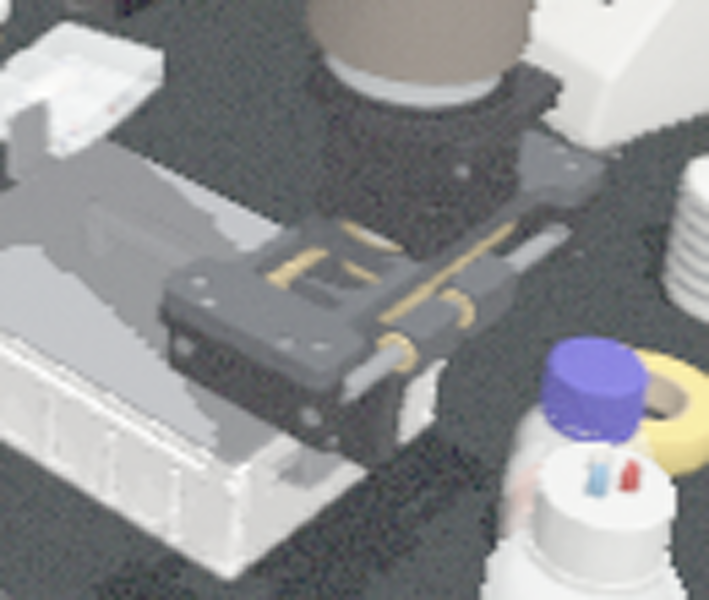

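Sweep in and press.

Call:
play_rows(deltas=[255,6,0,0,0,255,6,0,0,0,255,6,0,0,0,255,6,0,0,0,255,6,0,0,0,255,6,0,0,0,255,6,0,0,0,255,6,0,0,0,255,2,0,0,0,255,0,0,0,0])

```text
time_s: 87.95
tcp_pos: [0.4639, -0.2179, 0.0338]
ee_rot: [[-0.06, -0.001, -0.998], [0.998, 0.0, -0.06], [0.0, -1.0, 0.001]]
wrist_force: [-0.7, 0.8, 1.8]
gripper_width: 0.004
```

Call:
play_rows(deltas=[255,0,1,0,0,255,0,1,0,0,255,0,1,0,0,255,0,1,0,0,255,0,1,0,0,255,0,1,0,0,255,0,0.5,0,0,255,0,0,0,0,255,0,0,0,0,255,0,0,0,0])

```text
time_s: 88.95
tcp_pos: [0.4642, -0.2184, 0.0293]
ee_rot: [[-0.061, 0.001, -0.998], [0.998, -0.0, -0.061], [-0.0, -1.0, -0.001]]
wrist_force: [-3.2, 7.0, 16.1]
gripper_width: 0.003
```

Run:
```python
from br import *
s=r.sense(); print(s["tcp_pos"],s["wrist_force"]); print(RB.T@(s["tcp_pos"][:2]-B0))
c=bright("scene",(270,190,400,300),"s50.png",3)
```

```text
[ 0.46424697 -0.21835957  0.02925664] [-3.24215635  7.00836767 16.0612351 ]
[-0.04539869 -0.09186366]
s50.png scale 5.454545454545454
```

View pics/s50.png

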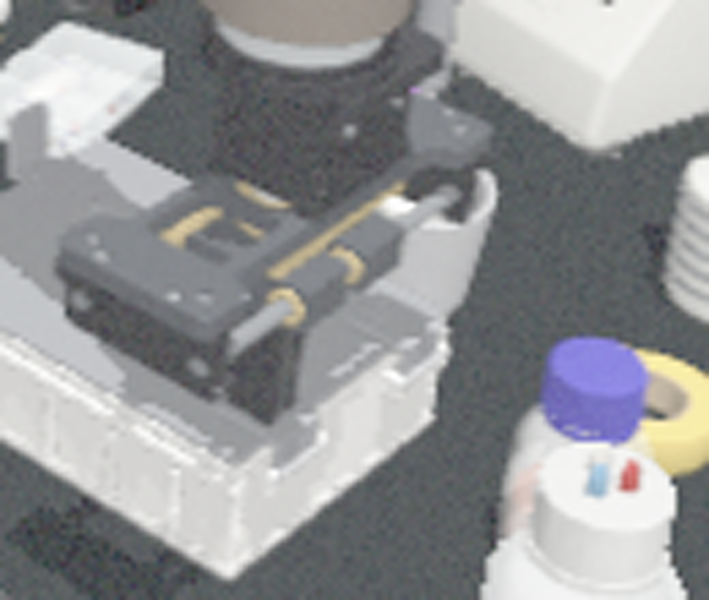

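Call:
play_rows(deltas=[255,0,-10,0,0,255,0,-30,0,0,255,0,-40,0,0,255,30,0,0,0,255,45,0,0,0,255,45,0,0,0,255,45,0,-20,0,255,45,0,-25,0,255,31,0,-25,0,255,0,0,-20,0])

```text
time_s: 90.15
tcp_pos: [0.5401, 0.0292, 0.1075]
ee_rot: [[-0.065, 0.001, -0.998], [0.998, -0.0, -0.065], [-0.0, -1.0, -0.001]]
wrist_force: [-0.6, 0.1, 0.1]
gripper_width: 0.002
```

Call:
play_rows(deltas=[255,0,20,0,0,255,0,20,0,0,255,0,15,0,0,255,0,10,0,0,255,0,6,0,0,255,0,3,0,0,255,0,0,0,0,255,0,0,0,0,255,0,0,0,0,255,0,0,0,0])

```text
time_s: 91.15
tcp_pos: [0.5392, 0.0261, 0.0341]
ee_rot: [[-0.06, 0.001, -0.998], [0.998, 0.0, -0.06], [0.0, -1.0, -0.001]]
wrist_force: [-0.4, 0.1, 0.7]
gripper_width: 0.004
```

Run:
```python
from br import *
s=r.sense(); print(s["tcp_pos"],s["wrist_force"]); print(RB.T@(s["tcp_pos"][:2]-B0))
c=bright("scene",(220,150,380,290),"s51.png",3)
```

```text
[0.53916645 0.02613827 0.03409195] [-0.39376208  0.14187535  0.65347685]
[0.04368006 0.14783844]
s51.png scale 4.285714285714286
```

View pics/s51.png

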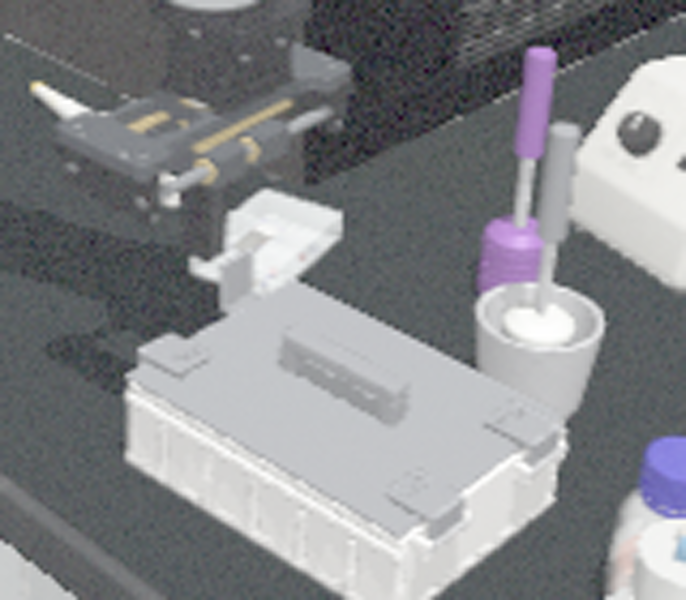

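Call:
play_rows(deltas=[255,-8,0,0,0,255,-6,0,0,0,255,-6,0,0,0,255,-6,0,0,0,255,-6,0,0,0,255,-6,0,0,0,255,-6,0,0,0,255,-6,0,0,0,255,-6,0,0,0,255,0,0,0,0])

```text
time_s: 92.35
tcp_pos: [0.5419, -0.031, 0.0333]
ee_rot: [[-0.059, -0.001, -0.998], [0.998, -0.001, -0.059], [-0.001, -1.0, 0.001]]
wrist_force: [0.2, -1.0, 1.5]
gripper_width: 0.009
```

Call:
play_rows(deltas=[255,0,1,0,0,255,0,1,0,0,255,0,1,0,0,255,0,1,0,0,255,0,1,0,0,255,0,1,0,0,255,0,0.5,0,0,255,0,0,0,0,255,0,0,0,0,255,0,0,0,0])

```text
time_s: 93.35
tcp_pos: [0.5425, -0.0315, 0.0293]
ee_rot: [[-0.061, 0.001, -0.998], [0.998, -0.003, -0.061], [-0.003, -1.0, -0.0]]
wrist_force: [-2.2, -6.6, 14.6]
gripper_width: 0.004
```

Call:
play_rows(deltas=[255,0,-20,0,0,255,0,-30,0,0,255,0,0,30,0,255,0,0,30,0,255,0,0,30,0,255,0,20,0,0,255,0,20,0,0,255,0,4,0,0,255,0,3,0,0,255,0,2,0,0])

```text
time_s: 94.35
tcp_pos: [0.4518, -0.0358, 0.0291]
ee_rot: [[-0.061, -0.002, -0.998], [0.998, -0.002, -0.061], [-0.001, -1.0, 0.003]]
wrist_force: [-8.2, 0.1, 22.5]
gripper_width: 0.01
```

Call:
play_rows(deltas=[255,0,1,0,0,255,0,0,0,0,255,0,0,0,0,255,0,0,0,0,255,0,-10,0,0,255,0,-30,0,0,255,0,-40,0,0,255,0,-40,0,0,255,40,-40,0,0,255,40,0,0,0])

```text
time_s: 95.35
tcp_pos: [0.4518, 0.0413, 0.1888]
ee_rot: [[-0.058, 0.013, -0.998], [0.998, 0.004, -0.058], [0.003, -1.0, -0.013]]
wrist_force: [1.4, 0.4, -0.7]
gripper_width: 0.004
```

Call:
play_rows(deltas=[255,40,0,0,0,255,40,0,0,0,255,40,0,0,0,255,40,0,0,0,255,0,0,0,0,255,0,0,0,0,255,0,0,0,0,255,0,0,0,0,255,0,0,0,0,255,0,0,0,0])

```text
time_s: 96.35
tcp_pos: [0.4384, 0.199, 0.1825]
ee_rot: [[-0.059, 0.0, -0.998], [0.998, 0.0, -0.059], [0.0, -1.0, -0.0]]
wrist_force: [-0.1, 0.2, 0.6]
gripper_width: 0.004
```

Run:
```python
from br import *
s=r.sense(); print(s["tcp_pos"],s["wrist_force"],s["time_s"])
c=bright("scene",(220,150,400,290),"s52.png",3); c=bright("top",(150,130,410,250),"t52.png",3)
```

```text
[0.43835136 0.19903713 0.18253251] [-0.07322752  0.24017493  0.57044265] 96.35
s52.png scale 4.285714285714286
t52.png scale 3.076923076923077
```

View pics/s52.png

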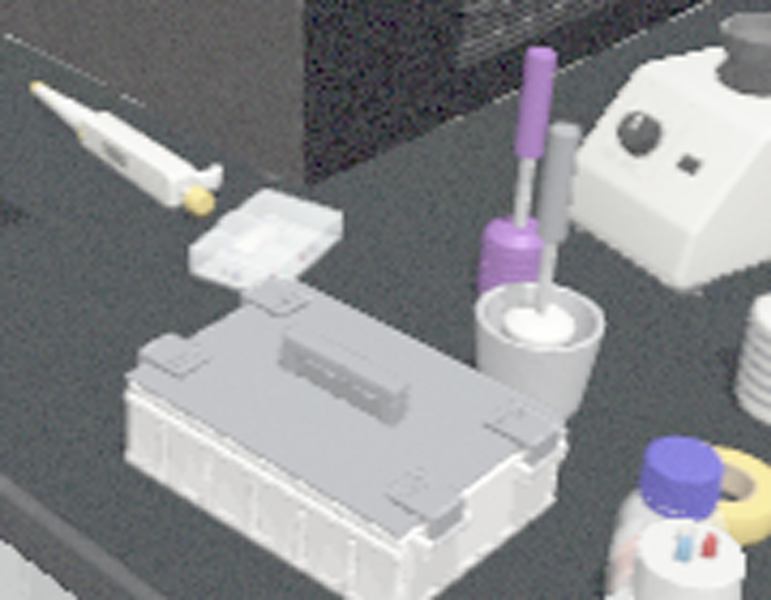

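View pics/t52.png

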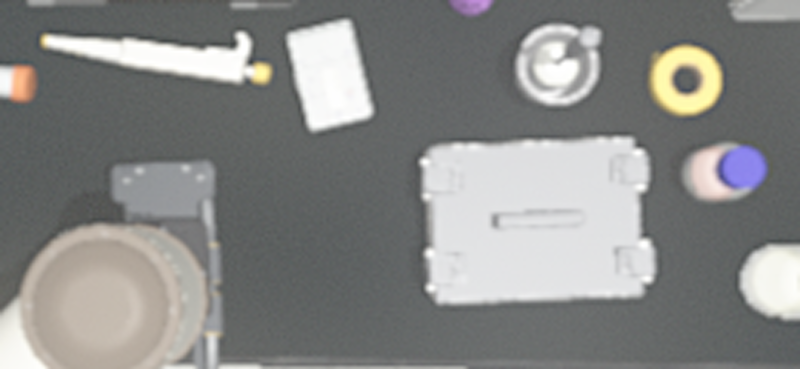

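Run:
```python
from station import r
print(r.sense()["joint_velocities"].round(2)); print(r.finish_job())
```

```text
[0.13 0.1  0.01 0.02 0.04 0.  ]
the job is handed in; nothing more can be done
None
```

The job is done and handed in at about 96 s of the 210 s allowed. `finish_job` gives no verdict, so what follows rests on my own checks.

- **Brush:** I took the smaller grey brush from the steel cup. I put it down on the box floor and lifted it above the rim between strokes. I then stood it back in its cup. The wrist read about 30 N on the second and third strokes.
- **Columns:** All three were laid in the box. The first two showed clearly in the top view. The third I saw only in the angled view before the lid went on.
- **Lid:** It had been knocked aside, so I measured it again before gripping it. It sat level on the rim, with contact felt at the expected height.
- **Clips:** I shut them near left, far right, near right, far left. Each was pressed until it stopped, all four within 0.2 mm of the same height at 15 to 22 N.
- **Last pictures:** They show four flat clips, the lid level, the brush upright in its cup, the bottle and tape where they were, and the arm clear of everything. The jar was outside those last pictures; it was in place when I last saw it, after the third column was lifted.

**Disagreement found:** The real fingertips sit about 36 to 39 mm above the reported TCP height. Because of this, my first grasp on a column closed on nothing. I lowered further until it gripped and allowed for the offset after that. The brush strokes were unaffected, because they were worked out from the brush's height in the cup.

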